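# Slide the locating jig under the drill-guide bridge and shut the gate

### The arm

A 6-joint arm with a two-finger parallel gripper is mounted at the origin on a cart in front of the work surface, level with it; the furniture and walls round the work are solid. World frame = base frame: x ahead of the robot, y to its left, z up, the work surface at z = 0. Lengths are in m, angles in rad, forces in N, time in s.
With the tool pointing down it reaches from about 0.3 to 0.95 m from the base axis. Payload 3.1 kg.
Tool frame: the origin (TCP) lies midway between the tips of the shut fingers; the grasp point (between the pads) lies 19 mm behind it; z points along the fingers, x is the direction in which the jaws open and shut, and the axes are right-handed (so a half turn about z gives the same grasp; the last joint's range is limited). The gripper opens to 85 mm and grips with 20 to 120 N. Pads are 22 mm wide; open, the fingers measure 114 mm over their backs; the gripper's body (76 mm by 85 mm) begins 54 mm behind the grasp point. The pads swing forward as they close: fully open they stand 13 mm farther back than shut.
Start: joints at [-1.261, 0.308, 1.634, -0, 1.2, -0.07], TCP at [0.232, -0.58, 0.231] pointing down, gripper open.
Joint ranges: [-3.06, 3.06], [-0.79, 1.96], [0.05, 2.63], [-1.19, 4.34], [0.05, 2.64], [-2.94, 2.94]. Speed limits (rad/s): [2.79, 2.79, 3.14, 3.14, 3.14, 3.14].

### API

Orientations are given as a rotation vector (axis times angle).
In Python, from cell import bot gives the robot as it stands. The module is installed in compiled form; this text tells all that it offers.
- The arm moves only by the tool play_rows, never from a script. Its argument "increments" is a list of rows, each an object of numbers: "tx", "ty", "tz": the shift along the tool's x, y, z in m; "rx", "ry", "rz": the turn, a rotation vector about the tool's x, y, z in degrees. In form: [{"tx": .., "ty": .., "tz": .., "rx": .., "ry": .., "rz": ..}, ...]. A call has 1 to 12 rows; each row shifts and turns the pose as measured when the row begins, along the tool's axes as they then stand; what a row does not reach is not made up. A row lasts 1/8 s, in which the tool goes at most 62.5 mm and 10.7 degrees, less where a joint would pass 70% of its speed; a pose out of reach is approached as far as the arm can. A call with a gripper value outside its range is refused whole. "hand" is the opening, from -1 (shut) to 1 (fully open), set as the call begins (left out, the last holds). The fingers move at their own pace and stop on an object; the grip force is fixed at half the most. Time passes only in rows, so rows that do not move let the fingers close. It gives the time, the measured TCP pose, the force and the opening at its end, in the units of the state.
- bot.sense(): the state, without advancing time (a new reading comes with each control period).
- bot.snapshot(name): name is "scene" or "top"; returns a dict with "image" (480x640x3 uint8, blue, green, red), "fx", "fy", "cx", "cy" (pixels), "k1" (the pictures are not rectified: a ray, as slopes to the right and down, at radius r is drawn at 1 + k1 r^2 times it, then the intrinsics apply), "rvec" (rotation vector, rad) and "tvec" (3), from world to camera coordinates, as OpenCV has them. Camera axes: x right, y down, z forward; pixel columns grow to the right and rows downward; lengths in m; the calibration is good to about 2 mm. A picture is of the moment at which its call begins. There is no depth.
- bot.job_done(): hands the job in, once; it reports no verdict.
The state is a dict: "time": time; "joint_pos": joint angles; "dq": joint speeds; "tau": joint torques, N m; "eef_pos": TCP position; "tool_rot": TCP orientation; "ft_force": force on the tool from outside, world axes, zero at the start; "wrist_torque": the same for the moment, N m; "gripper_width": opening from 0.0 (shut) to 1.0 (fully open).
Only numpy, scipy, OpenCV 4.12 (cv2) and the standard library are available. Lean on these libraries where they do the work, as an engineer would, in place of code of your own. Each camera call takes 0.05 s, during which the arm holds its last target.

### The job

Push the black locating jig along the bench, between the guide rails and under the low drill-guide bridge, until it meets the end stop, so that its pocket sits below the bushing. Then push the red post to slide the gate fully shut behind the jig. Only push with the fingers: the jig must stay flat on the bench, never picked up or tipped, and the other things on the bench stay where they are.

Things in the scene. Friction and masses are not known exactly. Their poses are not given: they have to be found in the camera images.
- jig: The loose black locating jig: a block 62 mm (its x) by 80 mm (its y) by 28 mm high with screw heads (body top at 26 mm), round pocket in the top, about 0.25 kg. Origin: centre of the underside, z up. Its long (y) axis lies roughly along the station's x axis; either end may lead.
- station: The drill-guide station, fixed to the bench, place and yaw vary. Origin: on the bench straight below the bushing, z up. The jig enters along the station's +x, sliding on the bare bench, and is home with its origin at this origin and its y axis along the station's x (either way round); its near end is then at x = -40 mm. Feet and screws beside the bridge reach y = +-72 mm, 11 mm high.
- bushing (a point): Centre of the drill bushing at the underside of the bridge's grey beam: above the station's origin, 31 mm over the bench. Bridge (legs and beam): station x = -18 to +18 mm, y = +-51 mm; beam top at z = 45 mm, brass bushing up to 50 mm, screw heads to 48 mm. The home jig's near end is 22 mm in front of the beam.
- entrance (a point): Middle of the way in, on the bench at station x = -75 mm, y = 0, between the mouths of two flared lead-ins (there about 88 mm apart). They lead to two parallel guide rails, 66 mm apart (inner faces at station y = +-33 mm), from station x = -42 to +50 mm. Rails and lead-ins are 12 mm high.
- stop (a point): Middle of the end stop's face that the jig's leading end meets, at station x = +41 mm, y = 0, z = 10 mm. The stop is 20 mm high, 66 mm wide, with screw heads to 23 mm.
- gate (a joint): Slide of the gate in m: 0 open, 0.05 fully shut; moves along the station's -y with 1.5 N friction, stays where left. Steel bar at station x = -45 to -55 mm, z = 13 to 23 mm, tip at station y = +42 mm open, -8 mm shut. Its grey guide: x = -33 to -67, y = +57 to +103 mm, 26 mm high. Shut, it stands 5 mm behind the home jig; it cannot shut while the jig is short of home.
- gate_post (a point): Point on the axis of the gate's upright red post, 42 mm over the bench. The post is 14 mm thick and rises from the bar to 56 mm over the bench; it stands at station x = -50 mm, y = +100 mm when the gate is open and y = +50 mm when shut.
- puck_a: black round unit with a white cap, 54 mm across, 44 mm high, standing right of the station. Origin: centre of the underside
- puck_b: a second unit like puck_a (54 mm across, 44 mm high), behind it. Origin: centre of the underside
- ring_cage: white plastic ring cage, 62 mm across, 33 mm high, left of the station's far end. Origin: centre of the underside
- ring_gauge: steel plug gauge standing on the bench, 32 mm across, 40 mm high. Origin: centre of the underside
- side_cutter: blue-handled side cutter lying flat, 127 mm long, 44 mm wide, 12 mm high. Origin: centre of the underside
- glue_bottle: red glue bottle with black nozzle, standing, 30 mm across, 92 mm high. Origin: centre of the underside
- tape: roll of brown tape lying flat, 71 mm across, 24 mm high. Origin: centre of the underside
Mind the look-alikes: they are no part of the job. Of the things that look like the jig, the largest one is meant.

How it is judged:
By the outcome, as a careful person would: the job done as asked, in the order asked, and still so for the second after the job is handed in, with the robot touching nothing.
It also fails if it takes over 61 s, if anything falls off the work surface, if the arm or the gripper's body presses on something with over 40 N, if the wrist force passes 120 N, or if a joint passes its speed limit or range.

## Working session

There is one attempt and no reset: what is moved stays moved. The work goes in short steps, Python scripts to look and compute and a tool call to move; the robot and the scene stay as the last step left them, time stands still between calls to the robot, and variables do not carry over. Pictures are saved under pics/ and viewed, and the job is handed in when it is done.

Besides the shell and the picture viewer there is one more tool, called after "Request:" as a command line: name --argument value ..., lists and objects as JSON in quotes. play_rows: Moves the arm, as the interface text tells. Its arguments: {"type":"object","properties":{"increments":{"type":"array","items":{"type":"object","properties":{"tx":{"type":"number"},"ty":{"type":"number"},"tz":{"type":"number"},"rx":{"type":"number"},"ry":{"type":"number"},"rz":{"type":"number"}}}},"hand":{"type":"number"}},"required":["increments"]}

```bash
mkdir -p pics; python3 - <<'E'
from cell import bot
import cv2,pickle
s=bot.sense();print({k:s[k] for k in('time','eef_pos','tool_rot','ft_force','gripper_width')})
for n in("scene","top"):
    d=bot.snapshot(n);cv2.imwrite(f"pics/{n}0.png",d["image"]);pickle.dump(d,open(f"{n}0.pkl","wb"))
    print(n,{k:d[k] for k in d if k!="image"})
E
```

```text
{'time': 0.0, 'eef_pos': array([ 0.23143621, -0.57969137,  0.2300706 ]), 'tool_rot': array([-2.59966991,  1.76140379,  0.00278054]), 'ft_force': array([0.41382846, 0.8251029 , 0.25207596]), 'gripper_width': 1.0034278038905808}
scene {'fx': 568.7206839823233, 'fy': 568.7206839823233, 'cx': 316.6156039795405, 'cy': 247.03227166427496, 'k1': -0.09382293073925786, 'rvec': array([ 1.93051124, -0.99266758,  0.55077765]), 'tvec': array([-0.25790535,  0.3112357 ,  0.92715349])}
top {'fx': 484.5326997635005, 'fy': 484.5326997635005, 'cx': 321.3380668763485, 'cy': 232.9596959963831, 'k1': -0.03573391804911441, 'rvec': array([ 2.12988323, -2.14169952,  0.21460933]), 'tvec': array([0.04068332, 0.5522137 , 1.27512824])}
```

View pics/scene0.png

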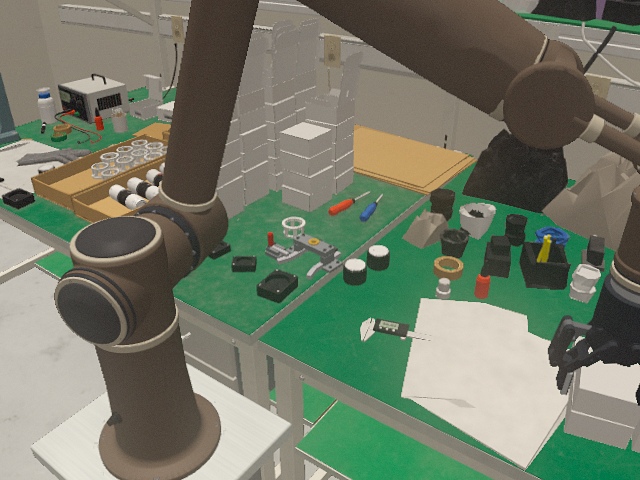

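View pics/top0.png

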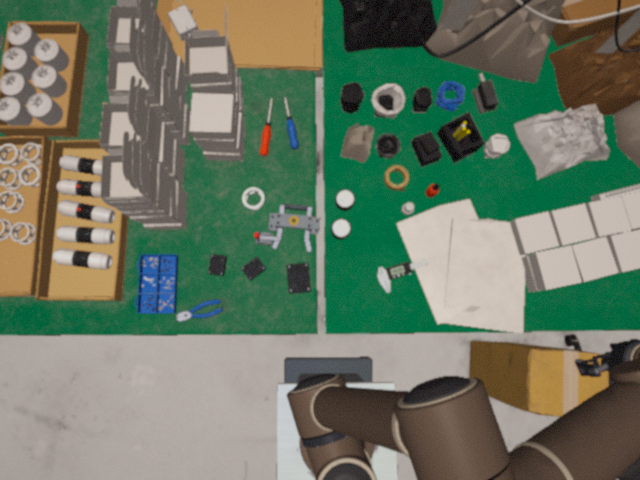

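The top view shows three jig-like things: (299,278), (254,268) and (218,265). The one at (299,278) looks largest. The station is at about (293,221), with the red post near (257,236). Next I'll take close crops.

```bash
cat > h.py <<'E'
import numpy as np,cv2,pickle
def load(n): return pickle.load(open(n,'rb'))
def cam(d):
    K=np.array([[d['fx'],0,d['cx']],[0,d['fy'],d['cy']],[0,0,1.]]);return K,np.array([d['k1'],0,0,0.])
def px2w(d,uv,z):
    K,D=cam(d);uv=np.array(uv,float).reshape(-1,1,2)
    n=cv2.undistortPoints(uv,K,D)[:,0];R=cv2.Rodrigues(d['rvec'])[0]
    r=np.c_[n,np.ones(len(n))]@R;c=-R.T@d['tvec']
    return c+r*((z-c[2])/r[:,2])[:,None]
def w2px(d,P):
    K,D=cam(d);return cv2.projectPoints(np.array(P,float).reshape(-1,1,3),d['rvec'],d['tvec'],K,D)[0][:,0]
def crop(d,x0,y0,w,h,f,name):
    cv2.imwrite(name,cv2.resize(d['image'][y0:y0+h,x0:x0+w],None,fx=f,fy=f,interpolation=cv2.INTER_CUBIC))
E
python3 - <<'E'
from h import *
crop(load('top0.pkl'),240,190,100,75,8,'pics/c1.png')
crop(load('top0.pkl'),200,240,133,75,6,'pics/c2.png')
crop(load('scene0.pkl'),200,200,200,110,4,'pics/c3.png')
d=load('top0.pkl');print(px2w(d,[(299,278),(293,221)],.026))
E
```

```text
[[0.43171593 0.09917464 0.026     ]
 [0.59099425 0.11606701 0.026     ]]
```

View pics/c1.png

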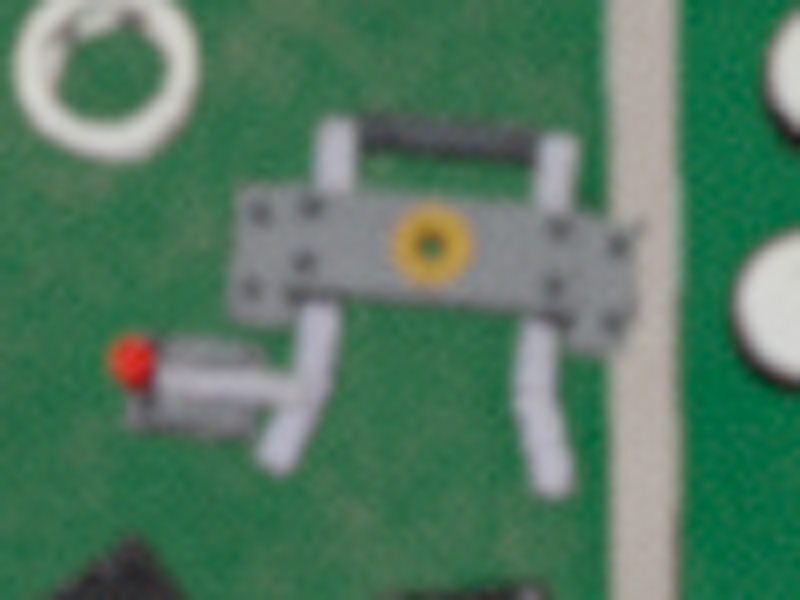

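View pics/c2.png

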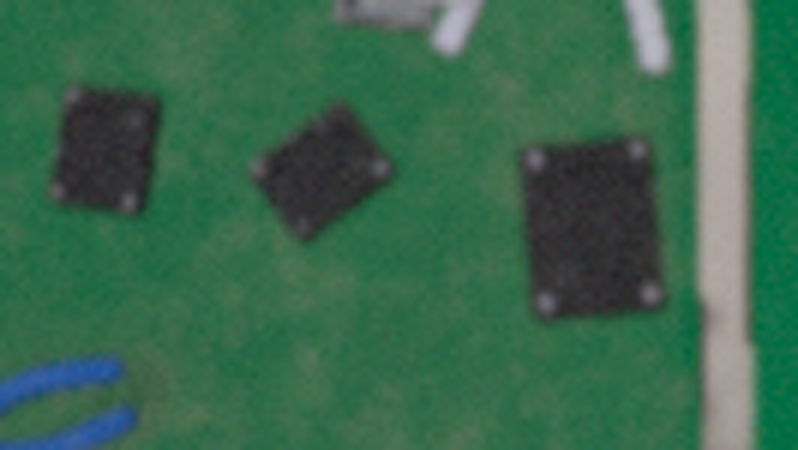

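View pics/c3.png

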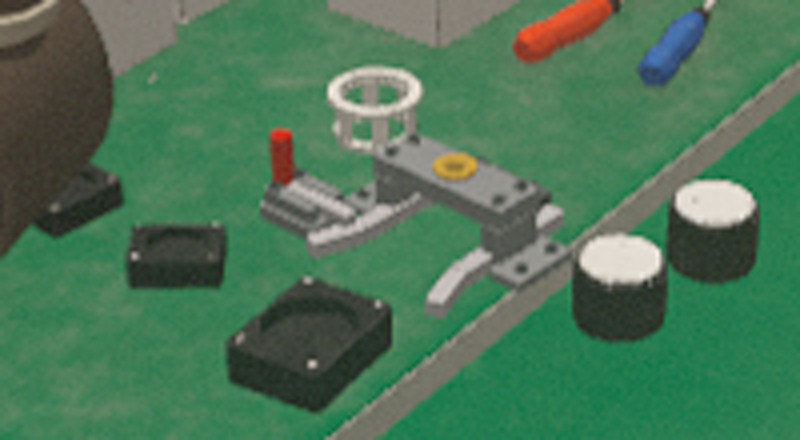

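```bash
cat > fit0.py <<'E'
from h import *
from scipy.optimize import least_squares
d=load('top0.pkl')
def src(c,x0,y0,f): return (np.array(c,float)+.5)/f-.5+[x0,y0]
def pose(p,P):
    c,s=np.cos(p[2]),np.sin(p[2]);P=np.array(P,float)
    return np.c_[p[0]+c*P[:,0]-s*P[:,1],p[1]+s*P[:,0]+c*P[:,1],P[:,2]]
def fit(px,P,p0,d=d):
    r=least_squares(lambda p:(w2px(d,pose(p,P))-px).ravel(),p0);return r.x,r.fun.reshape(-1,2)
# station: bushing, post top, stop top mid, rail inner far corners
px=src([(432,243),(133,360),(335,150),(555,165),(345,337),(530,345)],240,190,8)
P=[(0,0,.05),(-.05,.1,.056)]
p,r=fit(px[:2],P,[.59,.116,0]);print('station',p,np.degrees(p[2]),r)
R=[(.05,.033,.012),(.05,-.033,.012),(-.042,.033,.012),(-.042,-.033,.012),(-.075,.044,.012),(-.075,-.044,.012),(.041,.033,.02),(.041,-.033,.02),(-.018,.051,.045),(-.018,-.051,.045),(.018,.051,.045),(.018,-.051,.045)]
print((w2px(d,pose(p,R))+.5-[240,190])*8)
print('mid station', px2w(d,px[:1],.05))
jp=src([(535,160),(638,150),(546,302),(651,293)],200,240,6)
w=px2w(d,jp,.028);print('screws',w)
jc=src([(522,150),(648,138),(663,306),(538,321)],200,240,6)
w=px2w(d,jc,.026);print('corners',w, w.mean(0))
J=[(.04,.031,.026),(.04,-.031,.026),(-.04,-.031,.026),(-.04,.031,.026)]
q,r=fit(jc,J,[.43,.1,0]);print('jig',q,np.degrees(q[2]),r)
c,s=np.cos(p[2]),np.sin(p[2]);dx=q[:2]-p[:2]
print('jig in station',[c*dx[0]+s*dx[1],-s*dx[0]+c*dx[1]],np.degrees(q[2]-p[2]))
for n in('top0.pkl','scene0.pkl'):
    D=load(n);im=D['image'].copy();f=6 if n[0]=='t' else 4
    x0,y0,ww,hh=(230,190,110,100) if n[0]=='t' else(220,230,190,90)
    im=cv2.resize(im[y0:y0+hh,x0:x0+ww],None,fx=f,fy=f,interpolation=cv2.INTER_CUBIC)
    for Q in np.r_[pose(p,R+P),pose(q,J+[(a,b,0) for a,b,_ in J])]:
        u=((w2px(D,Q)[0]+.5-[x0,y0])*f).astype(int);cv2.circle(im,tuple(int(v) for v in u),3,(0,255,255),-1)
    cv2.imwrite(f'pics/ov_{n[0]}.png',im)
E
python3 fit0.py
```

```text
station [ 0.58948542  0.11237779 -0.07407292] -4.2440655485414736 [[ 0.44671086 -0.18641336]
 [-0.4414028   0.1769818 ]]
[[358.05678056 120.16455068]
 [543.53434055 133.04343653]
 [336.89840075 374.79977834]
 [524.66158321 387.80149837]
 [297.77713189 465.4849185 ]
 [549.2158985  482.87871697]
 [354.72471721 139.55581457]
 [541.49411031 152.52143895]
 [284.41253926 285.91725171]
 [580.7116151  306.45298358]
 [293.18723962 183.85900227]
 [588.03351365 204.31594501]]
mid station [[0.58896689 0.11360116 0.05      ]]
screws [[0.46391092 0.12723923 0.028     ]
 [0.46827724 0.08017135 0.028     ]
 [0.39924404 0.12197678 0.028     ]
 [0.40304201 0.07439024 0.028     ]]
corners [[0.46876413 0.13330359 0.026     ]
 [0.47401698 0.07560105 0.026     ]
 [0.39726032 0.06897295 0.026     ]
 [0.39080998 0.12565735 0.026     ]] [0.43271285 0.10088374 0.026     ]
jig [0.4327447  0.10088141 0.09563653] 5.479569397656115 [[-0.81995662 -0.29945799]
 [ 0.63778415 -0.54689332]
 [ 1.0185202   0.49989649]
 [-0.83383222  0.31601056]]
jig in station [np.float64(-0.1554601191292511), np.float64(-0.023064482960322076)] 9.723634946197588
```

```bash
ls pics
```

```text
c1.png
c2.png
c3.png
ov_s.png
ov_t.png
scene0.png
top0.png
```

View pics/ov_t.png

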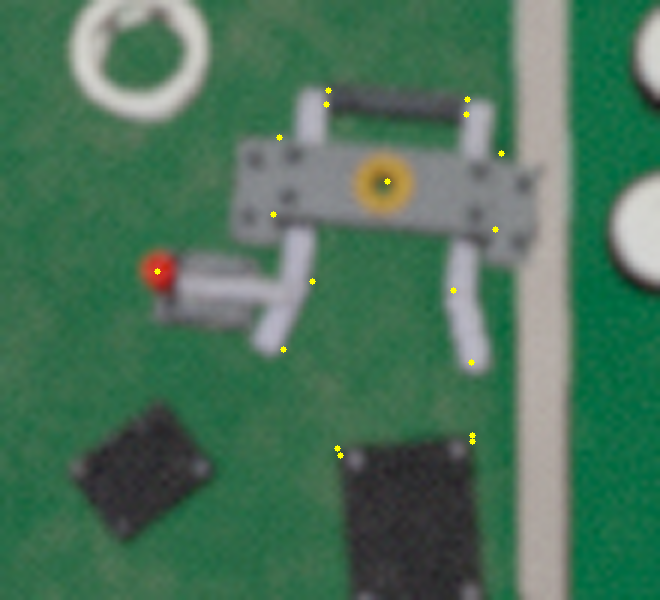

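View pics/ov_s.png

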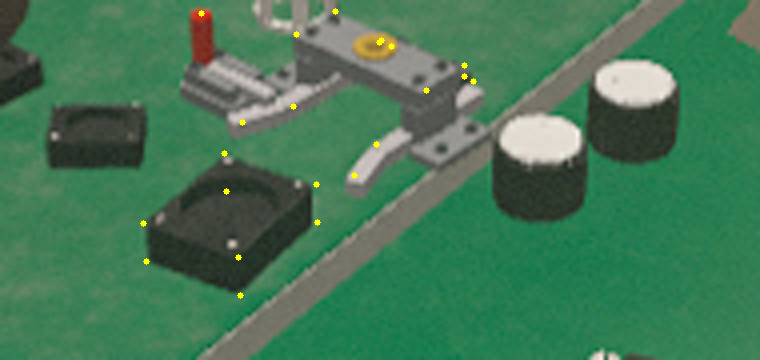

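Both overlays agree to about 2 mm. The station is at (0.589, 0.113) with yaw -4.2°. The jig sits at station (-155, -23) mm, turned +9.7° relative to it. The big block at top pixel (299,278) is the jig: it fits 62x80, and the other two are clearly smaller.

My plan is to push the jig's right side with two fingers along the station x axis, so it aligns and centres. Then I'll push its rear with two fingers.

```bash
cat > plan.py <<'E'
import sys
from h import *
from cell import bot
from scipy.spatial.transform import Rotation as Ro
S=np.array([.5893,.1133]);YAW=-.0741
def st2w(x,y):
    c,s=np.cos(YAW),np.sin(YAW);return S+[c*x-s*y,s*x+c*y]
def w2st(w):
    c,s=np.cos(YAW),np.sin(YAW);d=np.array(w[:2])-S;return np.array([c*d[0]+s*d[1],-s*d[0]+c*d[1]])
def state(pr=True):
    s=bot.sense();R=Ro.from_rotvec(s['tool_rot']);m=R.as_matrix()
    if pr: print('t',round(s['time'],2),'st',(w2st(s['eef_pos'])*1e3).round(1),'z',(s['eef_pos'][2]*1e3).round(1),'jaw-yaw rel',np.degrees(np.arctan2(m[1,0],m[0,0])-YAW).round(1),'toolz',m[:,2].round(3),'F',s['ft_force'].round(1),'w',round(s['gripper_width'],3),'q',s['joint_pos'].round(2))
    return s,R
def plan(xs,ys,z,jaw,n):
    """target in station mm, jaw axis deg rel station x"""
    s,R=state()
    a=YAW+np.radians(jaw);T=Ro.from_matrix(np.array([[np.cos(a),np.sin(a),0],[np.sin(a),-np.cos(a),0],[0,0,-1.]]))
    p=s['eef_pos'];t=np.r_[st2w(xs/1e3,ys/1e3),z/1e3]
    w=(R.inv()*T).as_rotvec()
    for i in range(n):
        d=R.inv().apply((t-p)/n)
        print(dict(zip('tx ty tz'.split(),d.round(4))),'rot',np.degrees(w/n).round(2))
        R=R*Ro.from_rotvec(w/n)
if __name__=='__main__':
    a=[float(v) for v in sys.argv[1:]]
    plan(*a[:4],int(a[4])) if a else state()
E
python3 plan.py -155 -95 110 0 12;python3 plan.py -155 -95 110 180 12|tail -1
```

```text
t 0.1 st [-305.6 -717.7] z 230.2 jaw-yaw rel -64.0 toolz [-0.001  0.002 -1.   ] F [ 0.6  0.3 -0.1] w 0.997 q [-1.26  0.31  1.64  0.    1.2  -0.07]
{'tx': np.float64(-0.0411), 'ty': np.float64(-0.034), 'tz': np.float64(0.0101)} rot [-0.01  0.01 -5.33]
{'tx': np.float64(-0.0378), 'ty': np.float64(-0.0377), 'tz': np.float64(0.0101)} rot [-0.01  0.01 -5.33]
{'tx': np.float64(-0.0341), 'ty': np.float64(-0.041), 'tz': np.float64(0.0101)} rot [-0.01  0.01 -5.33]
{'tx': np.float64(-0.0301), 'ty': np.float64(-0.044), 'tz': np.float64(0.0101)} rot [-0.01  0.01 -5.33]
{'tx': np.float64(-0.0259), 'ty': np.float64(-0.0467), 'tz': np.float64(0.0101)} rot [-0.01  0.01 -5.33]
{'tx': np.float64(-0.0215), 'ty': np.float64(-0.0489), 'tz': np.float64(0.0101)} rot [-0.01  0.01 -5.33]
{'tx': np.float64(-0.0168), 'ty': np.float64(-0.0506), 'tz': np.float64(0.01)} rot [-0.01  0.01 -5.33]
{'tx': np.float64(-0.0121), 'ty': np.float64(-0.052), 'tz': np.float64(0.01)} rot [-0.01  0.01 -5.33]
{'tx': np.float64(-0.0072), 'ty': np.float64(-0.0529), 'tz': np.float64(0.01)} rot [-0.01  0.01 -5.33]
{'tx': np.float64(-0.0022), 'ty': np.float64(-0.0533), 'tz': np.float64(0.01)} rot [-0.01  0.01 -5.33]
{'tx': np.float64(0.0027), 'ty': np.float64(-0.0533), 'tz': np.float64(0.01)} rot [-0.01  0.01 -5.33]
{'tx': np.float64(0.0077), 'ty': np.float64(-0.0528), 'tz': np.float64(0.01)} rot [-0.01  0.01 -5.33]
{'tx': np.float64(-0.0211), 'ty': np.float64(0.049), 'tz': np.float64(0.01)} rot [0.01 0.01 9.67]
```

Request:
play_rows --hand 0 --increments '[{"tx":-0.041,"ty":-0.034,"tz":0.005,"rz":-5.3},{"tx":-0.038,"ty":-0.038,"tz":0.005,"rz":-5.3},{"tx":-0.034,"ty":-0.041,"tz":0.005,"rz":-5.3},{"tx":-0.03,"ty":-0.044,"tz":0.005,"rz":-5.3},{"tx":-0.026,"ty":-0.047,"tz":0.01,"rz":-5.3},{"tx":-0.0215,"ty":-0.049,"tz":0.01,"rz":-5.3},{"tx":-0.017,"ty":-0.05,"tz":0.01,"rz":-5.3},{"tx":-0.012,"ty":-0.052,"tz":0.01,"rz":-5.3},{"tx":-0.007,"ty":-0.053,"tz":0.01,"rz":-5.3},{"tx":-0.002,"ty":-0.053,"tz":0.01,"rz":-5.3},{"tx":0.003,"ty":-0.053,"tz":0.01,"rz":-5.3},{"tx":0.008,"ty":-0.053,"tz":0.01,"rz":-5.3}]'

```text
validation failed for argument at $.in...
```

```bash
python3 plan.py -155 -95 60 0 4
```

```text
t 0.1 st [-305.6 -717.7] z 230.2 jaw-yaw rel -64.0 toolz [-0.001  0.002 -1.   ] F [ 0.6  0.3 -0.1] w 0.997 q [-1.26  0.31  1.64  0.    1.2  -0.07]
{'tx': np.float64(-0.1233), 'ty': np.float64(-0.1021), 'tz': np.float64(0.0428)} rot [ -0.02   0.03 -16.  ]
{'tx': np.float64(-0.0904), 'ty': np.float64(-0.1321), 'tz': np.float64(0.0427)} rot [ -0.02   0.03 -16.  ]
{'tx': np.float64(-0.0505), 'ty': np.float64(-0.1519), 'tz': np.float64(0.0426)} rot [ -0.02   0.03 -16.  ]
{'tx': np.float64(-0.0067), 'ty': np.float64(-0.16), 'tz': np.float64(0.0426)} rot [ -0.02   0.03 -16.  ]
```

The call was refused, probably because every row needs all six keys. I'll resend it with them filled in.

Request:
play_rows --hand 0 --increments '[{"tx":-0.041,"ty":-0.034,"tz":0.005,"rx":0,"ry":0,"rz":-5.3},{"tx":-0.038,"ty":-0.038,"tz":0.005,"rx":0,"ry":0,"rz":-5.3},{"tx":-0.034,"ty":-0.041,"tz":0.005,"rx":0,"ry":0,"rz":-5.3},{"tx":-0.03,"ty":-0.044,"tz":0.005,"rx":0,"ry":0,"rz":-5.3},{"tx":-0.026,"ty":-0.047,"tz":0.01,"rx":0,"ry":0,"rz":-5.3},{"tx":-0.021,"ty":-0.049,"tz":0.01,"rx":0,"ry":0,"rz":-5.3},{"tx":-0.017,"ty":-0.05,"tz":0.01,"rx":0,"ry":0,"rz":-5.3},{"tx":-0.012,"ty":-0.052,"tz":0.01,"rx":0,"ry":0,"rz":-5.3},{"tx":-0.007,"ty":-0.053,"tz":0.01,"rx":0,"ry":0,"rz":-5.3},{"tx":-0.002,"ty":-0.053,"tz":0.01,"rx":0,"ry":0,"rz":-5.3}]'

```text
time: 1.35
eef_pos: [0.3937, -0.0583, 0.1465]
tool_rot: [-3.116, 0.383, -0.003]
ft_force: [1.2, -0.3, -0.5]
gripper_width: 0.498
```

```bash
python3 plan.py -155 -95 60 0 4
```

```text
t 1.35 st [-182.3 -185.6] z 146.5 jaw-yaw rel -9.8 toolz [ 0.002  0.002 -1.   ] F [ 1.2 -0.3 -0.5] w 0.498 q [-0.26 -0.03  2.21  0.    0.96 -0.02]
{'tx': np.float64(0.0029), 'ty': np.float64(-0.0234), 'tz': np.float64(0.0217)} rot [-0.03 -0.02 -2.44]
{'tx': np.float64(0.0039), 'ty': np.float64(-0.0233), 'tz': np.float64(0.0217)} rot [-0.03 -0.02 -2.44]
{'tx': np.float64(0.0049), 'ty': np.float64(-0.0231), 'tz': np.float64(0.0217)} rot [-0.03 -0.02 -2.44]
{'tx': np.float64(0.0059), 'ty': np.float64(-0.0229), 'tz': np.float64(0.0216)} rot [-0.03 -0.02 -2.44]
```

Request:
play_rows --increments '[{"tx":0.003,"ty":-0.023,"tz":0.022,"rx":0,"ry":0,"rz":-2.5},{"tx":0.004,"ty":-0.023,"tz":0.022,"rx":0,"ry":0,"rz":-2.5},{"tx":0.005,"ty":-0.023,"tz":0.022,"rx":0,"ry":0,"rz":-2.5},{"tx":0.006,"ty":-0.023,"tz":0.022,"rx":0,"ry":0,"rz":-2.5},{"tx":0,"ty":0,"tz":0.02,"rx":0,"ry":0,"rz":0},{"tx":0,"ty":0,"tz":0.02,"rx":0,"ry":0,"rz":0}]'

```text
time: 2.1
eef_pos: [0.4294, 0.0368, 0.0151]
tool_rot: [-3.138, 0.086, -0.007]
ft_force: [0.3, 0.5, -0.2]
gripper_width: 0.502
```

```bash
python3 plan.py -155 -75 7 0 3; python3 - <<'E'
from cell import bot
from h import *
d=bot.snapshot("scene");cv2.imwrite('pics/s1.png',d['image']);crop(d,150,180,250,160,3,'pics/s1c.png')
d=bot.snapshot("top");crop(d,230,190,133,100,6,'pics/t1c.png')
E
```

```text
t 2.1 st [-153.8  -88.1] z 15.1 jaw-yaw rel 1.1 toolz [ 0.005  0.002 -1.   ] F [ 0.3  0.5 -0.2] w 0.502 q [-0.02  0.3   2.2   0.    0.64  0.03]
{'tx': np.float64(-0.0003), 'ty': np.float64(-0.0044), 'tz': np.float64(0.0027)} rot [-0.05 -0.09  0.37]
{'tx': np.float64(-0.0003), 'ty': np.float64(-0.0044), 'tz': np.float64(0.0027)} rot [-0.05 -0.09  0.37]
{'tx': np.float64(-0.0004), 'ty': np.float64(-0.0044), 'tz': np.float64(0.0027)} rot [-0.05 -0.09  0.37]
```

View pics/s1c.png

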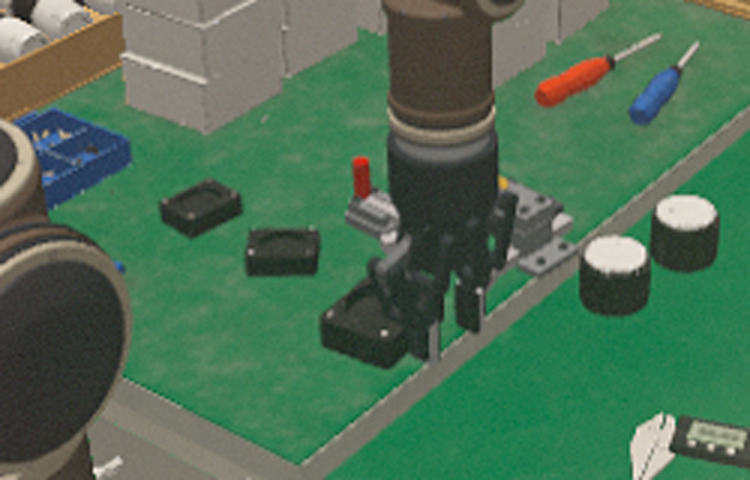

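View pics/t1c.png

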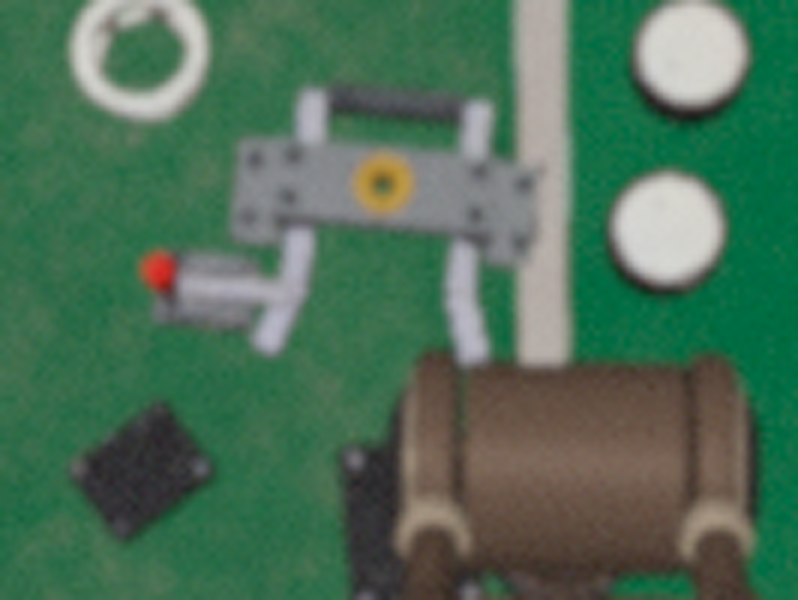

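The fingers stand to the right of the jig and clear of it. I'll lower them and push +y slowly.

Request:
play_rows --increments '[{"tx":0,"ty":0,"tz":0.005,"rx":0,"ry":0,"rz":1},{"tx":0,"ty":0,"tz":0.004,"rx":0,"ry":0,"rz":0},{"tx":0,"ty":-0.005,"tz":0,"rx":0,"ry":0,"rz":0},{"tx":0,"ty":-0.005,"tz":0,"rx":0,"ry":0,"rz":0},{"tx":0,"ty":-0.005,"tz":0,"rx":0,"ry":0,"rz":0},{"tx":0,"ty":-0.005,"tz":0,"rx":0,"ry":0,"rz":0}]'

```text
time: 2.95
eef_pos: [0.4305, 0.0573, 0.0068]
tool_rot: [-3.137, 0.118, -0.005]
ft_force: [-1.2, -0.7, -0.4]
gripper_width: 0.499
```

```bash
python3 plan.py -155 -42 6 0 5
```

```text
t 2.95 st [-154.2  -67.6] z 6.8 jaw-yaw rel -0.1 toolz [ 0.004  0.002 -1.   ] F [-1.2 -0.7 -0.4] w 0.499 q [0.03 0.32 2.19 0.   0.62 0.1 ]
{'tx': np.float64(-0.0002), 'ty': np.float64(-0.0051), 'tz': np.float64(0.0002)} rot [-0.02 -0.04 -0.01]
{'tx': np.float64(-0.0002), 'ty': np.float64(-0.0051), 'tz': np.float64(0.0002)} rot [-0.02 -0.04 -0.01]
{'tx': np.float64(-0.0002), 'ty': np.float64(-0.0051), 'tz': np.float64(0.0002)} rot [-0.02 -0.04 -0.01]
{'tx': np.float64(-0.0002), 'ty': np.float64(-0.0051), 'tz': np.float64(0.0002)} rot [-0.02 -0.04 -0.01]
{'tx': np.float64(-0.0002), 'ty': np.float64(-0.0051), 'tz': np.float64(0.0002)} rot [-0.02 -0.04 -0.01]
```

Request:
play_rows --increments '[{"tx":0,"ty":-0.005,"tz":0,"rx":0,"ry":0,"rz":0},{"tx":0,"ty":-0.005,"tz":0,"rx":0,"ry":0,"rz":0},{"tx":0,"ty":-0.005,"tz":0,"rx":0,"ry":0,"rz":0},{"tx":0,"ty":-0.005,"tz":0,"rx":0,"ry":0,"rz":0},{"tx":0,"ty":-0.004,"tz":0,"rx":0,"ry":0,"rz":0},{"tx":0,"ty":0,"tz":0,"rx":0,"ry":0,"rz":0}]'

```text
time: 3.7
eef_pos: [0.4319, 0.083, 0.0067]
tool_rot: [-3.138, 0.116, -0.004]
ft_force: [-0.2, -1.0, 1.2]
gripper_width: 0.502
```

```bash
python3 plan.py; python3 - <<'E'
from cell import bot
from h import *
d=bot.snapshot("scene");crop(d,150,180,250,160,3,'pics/s2c.png');pickle.dump(d,open('s2.pkl','wb'))
d=bot.snapshot("top");crop(d,230,220,133,100,6,'pics/t2c.png')
E
```

```text
t 3.7 st [-154.8  -41.8] z 6.7 jaw-yaw rel 0.0 toolz [ 0.002  0.001 -1.   ] F [-0.2 -1.   1.2] w 0.502 q [0.09 0.33 2.18 0.   0.63 0.16]
```

View pics/s2c.png

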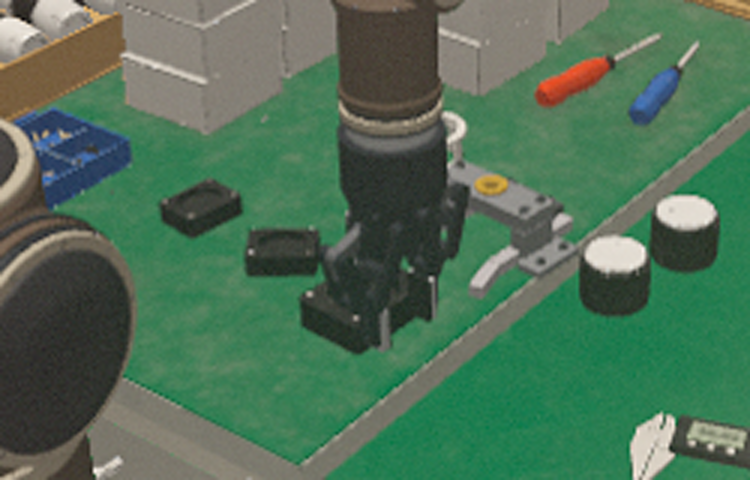

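View pics/t2c.png

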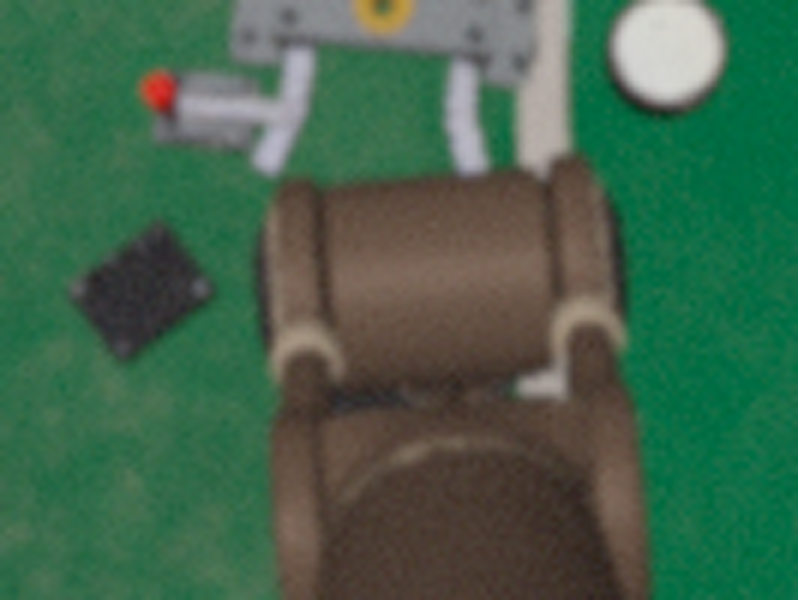

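The jig has moved left and lines up with the station. The small block beside it hasn't moved. I'll retreat and go round behind the jig.

Request:
play_rows --increments '[{"tx":0,"ty":0.012,"tz":0,"rx":0,"ry":0,"rz":0},{"tx":0,"ty":0.006,"tz":-0.03,"rx":0,"ry":0,"rz":0},{"tx":0,"ty":0,"tz":-0.05,"rx":0,"ry":0,"rz":0},{"tx":0,"ty":0,"tz":-0.03,"rx":0,"ry":0,"rz":0}]'

```text
time: 4.3
eef_pos: [0.4277, 0.0621, 0.1168]
tool_rot: [-3.138, 0.119, 0.006]
ft_force: [0.5, 0.3, -0.2]
gripper_width: 0.501
```

```bash
python3 plan.py -228 0 90 90 10
```

```text
t 4.3 st [-157.4  -63.1] z 116.8 jaw-yaw rel -0.1 toolz [-0.004  0.001 -1.   ] F [ 0.5  0.3 -0.2] w 0.501 q [0.04 0.09 2.16 0.   0.89 0.12]
{'tx': np.float64(-0.0071), 'ty': np.float64(-0.0063), 'tz': np.float64(0.0027)} rot [-0.02  0.01 -9.01]
{'tx': np.float64(-0.006), 'ty': np.float64(-0.0073), 'tz': np.float64(0.0027)} rot [-0.02  0.01 -9.01]
{'tx': np.float64(-0.0048), 'ty': np.float64(-0.0082), 'tz': np.float64(0.0027)} rot [-0.02  0.01 -9.01]
{'tx': np.float64(-0.0034), 'ty': np.float64(-0.0088), 'tz': np.float64(0.0027)} rot [-0.02  0.01 -9.01]
{'tx': np.float64(-0.002), 'ty': np.float64(-0.0092), 'tz': np.float64(0.0027)} rot [-0.02  0.01 -9.01]
{'tx': np.float64(-0.0005), 'ty': np.float64(-0.0094), 'tz': np.float64(0.0027)} rot [-0.02  0.01 -9.01]
{'tx': np.float64(0.001), 'ty': np.float64(-0.0094), 'tz': np.float64(0.0027)} rot [-0.02  0.01 -9.01]
{'tx': np.float64(0.0024), 'ty': np.float64(-0.0092), 'tz': np.float64(0.0027)} rot [-0.02  0.01 -9.01]
{'tx': np.float64(0.0038), 'ty': np.float64(-0.0087), 'tz': np.float64(0.0027)} rot [-0.02  0.01 -9.01]
{'tx': np.float64(0.0051), 'ty': np.float64(-0.008), 'tz': np.float64(0.0027)} rot [-0.02  0.01 -9.01]
```

Request:
play_rows --hand -0.5 --increments '[{"tx":-0.007,"ty":-0.006,"tz":0.003,"rx":0,"ry":0,"rz":-9},{"tx":-0.006,"ty":-0.007,"tz":0.003,"rx":0,"ry":0,"rz":-9},{"tx":-0.005,"ty":-0.008,"tz":0.003,"rx":0,"ry":0,"rz":-9},{"tx":-0.003,"ty":-0.009,"tz":0.003,"rx":0,"ry":0,"rz":-9},{"tx":-0.002,"ty":-0.009,"tz":0.003,"rx":0,"ry":0,"rz":-9},{"tx":-0.001,"ty":-0.009,"tz":0.003,"rx":0,"ry":0,"rz":-9},{"tx":0.001,"ty":-0.009,"tz":0.003,"rx":0,"ry":0,"rz":-9},{"tx":0.002,"ty":-0.009,"tz":0.003,"rx":0,"ry":0,"rz":-9},{"tx":0.004,"ty":-0.009,"tz":0.003,"rx":0,"ry":0,"rz":-9},{"tx":0.005,"ty":-0.008,"tz":0.003,"rx":0,"ry":0,"rz":-9}]'

```text
time: 5.55
eef_pos: [0.3634, 0.122, 0.0901]
tool_rot: [2.254, 2.182, 0.013]
ft_force: [1.4, -0.4, 0.2]
gripper_width: 0.248
```

```bash
python3 plan.py -232 0 60 90 3;  python3 - <<'E'
from cell import bot
from h import *
d=bot.snapshot("scene");crop(d,150,180,250,160,3,'pics/s3c.png');pickle.dump(d,open('s3.pkl','wb'))
d=bot.snapshot("top");crop(d,230,220,133,100,6,'pics/t3c.png')
E
```

```text
t 5.55 st [-225.9   -8. ] z 90.1 jaw-yaw rel 92.4 toolz [ 0.009  0.002 -1.   ] F [ 1.4 -0.4  0.2] w 0.248 q [ 0.21  0.04  2.29  0.    0.8  -1.33]
{'tx': np.float64(0.0027), 'ty': np.float64(-0.002), 'tz': np.float64(0.01)} rot [ 0.17 -0.06  0.79]
{'tx': np.float64(0.0027), 'ty': np.float64(-0.002), 'tz': np.float64(0.01)} rot [ 0.17 -0.06  0.79]
{'tx': np.float64(0.0027), 'ty': np.float64(-0.002), 'tz': np.float64(0.01)} rot [ 0.17 -0.06  0.79]
```

View pics/s3c.png

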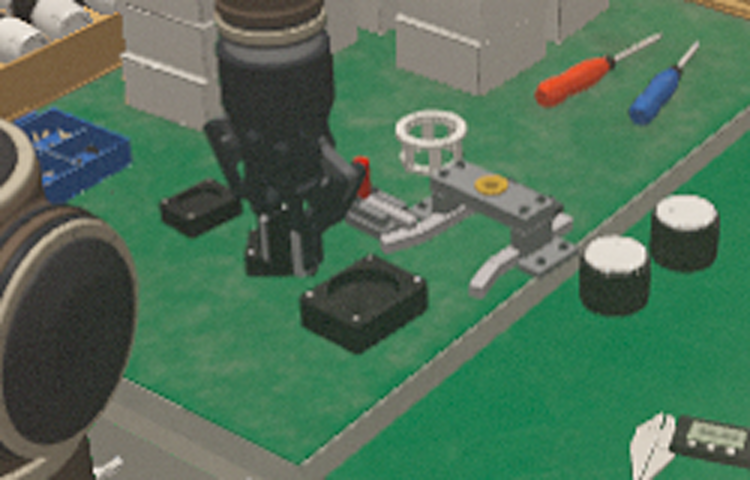

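View pics/t3c.png

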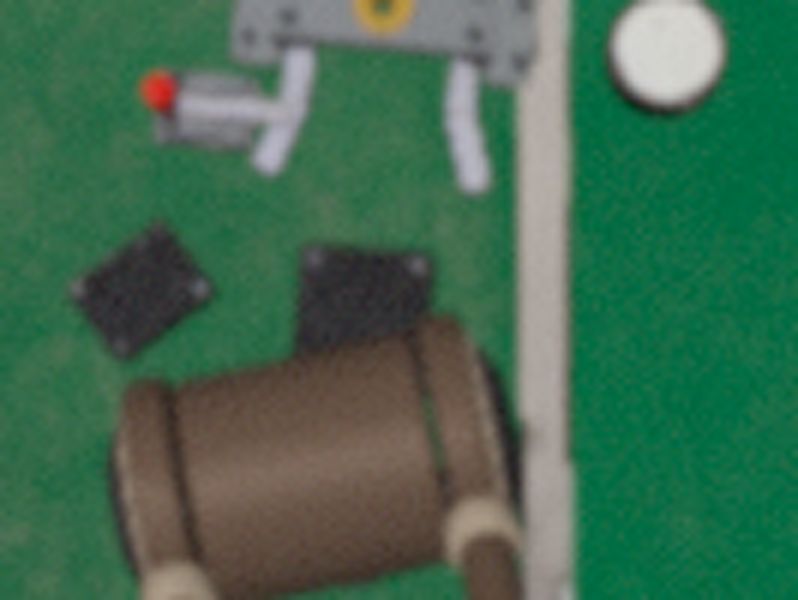

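The jig is now aligned with the station: its front corners at (303,247) and (434,252) centre on the mouth to within about 2 mm. I'll lower the fingers behind it.

Request:
play_rows --increments '[{"tx":0.003,"ty":-0.002,"tz":0.01,"rx":0.2,"ry":0,"rz":0.8},{"tx":0.003,"ty":-0.002,"tz":0.02,"rx":0.2,"ry":0,"rz":0.8},{"tx":0.002,"ty":-0.002,"tz":0.025,"rx":0.1,"ry":0,"rz":0.8},{"tx":0,"ty":0,"tz":0.02,"rx":0,"ry":0,"rz":0},{"tx":0,"ty":0,"tz":0.007,"rx":0,"ry":0,"rz":0}]'

```text
time: 6.28
eef_pos: [0.3599, 0.1299, 0.0052]
tool_rot: [-2.325, -2.112, -0.007]
ft_force: [-0.4, -0.6, 0.5]
gripper_width: 0.249
```

```bash
python3 plan.py -200 -1 7 90 3
```

```text
t 6.28 st [-230.    -0.5] z 5.2 jaw-yaw rel 88.8 toolz [ 0.003  0.004 -1.   ] F [-0.4 -0.6  0.5] w 0.249 q [ 0.23  0.25  2.31  0.01  0.58 -1.25]
{'tx': np.float64(0.0), 'ty': np.float64(0.01), 'tz': np.float64(-0.0006)} rot [ 0.05 -0.07 -0.42]
{'tx': np.float64(-0.0), 'ty': np.float64(0.01), 'tz': np.float64(-0.0006)} rot [ 0.05 -0.07 -0.42]
{'tx': np.float64(-0.0001), 'ty': np.float64(0.01), 'tz': np.float64(-0.0006)} rot [ 0.05 -0.07 -0.42]
```

Request:
play_rows --increments '[{"tx":0,"ty":0.01,"tz":-0.001,"rx":0,"ry":0,"rz":-1},{"tx":0,"ty":0.008,"tz":0,"rx":0,"ry":0,"rz":0},{"tx":0,"ty":0.007,"tz":0,"rx":0,"ry":0,"rz":0},{"tx":0,"ty":0.007,"tz":0,"rx":0,"ry":0,"rz":0},{"tx":0,"ty":0.007,"tz":0,"rx":0,"ry":0,"rz":0},{"tx":0,"ty":0.007,"tz":0,"rx":0,"ry":0,"rz":0},{"tx":0,"ty":0.007,"tz":0,"rx":0,"ry":0,"rz":0},{"tx":0,"ty":0.007,"tz":0,"rx":0,"ry":0,"rz":0}]'

```text
time: 7.28
eef_pos: [0.4212, 0.1242, 0.007]
tool_rot: [-2.305, -2.127, 0.001]
ft_force: [-5.0, -0.1, 3.8]
gripper_width: 0.252
```

```bash
python3 plan.py -140 0 6 90 4;  python3 - <<'E'
from cell import bot
from h import *
d=bot.snapshot("scene");crop(d,150,180,250,160,3,'pics/s4c.png')
d=bot.snapshot("top");crop(d,230,190,133,100,6,'pics/t4c.png')
E
```

```text
t 7.28 st [-168.5   -1.6] z 7.0 jaw-yaw rel 89.7 toolz [-0.003  0.003 -1.   ] F [-5.  -0.1  3.8] w 0.252 q [ 0.18  0.33  2.18  0.01  0.64 -1.31]
{'tx': np.float64(0.0004), 'ty': np.float64(0.0071), 'tz': np.float64(0.0002)} rot [-0.05 -0.04 -0.09]
{'tx': np.float64(0.0004), 'ty': np.float64(0.0071), 'tz': np.float64(0.0002)} rot [-0.05 -0.04 -0.09]
{'tx': np.float64(0.0004), 'ty': np.float64(0.0071), 'tz': np.float64(0.0002)} rot [-0.05 -0.04 -0.09]
{'tx': np.float64(0.0004), 'ty': np.float64(0.0071), 'tz': np.float64(0.0002)} rot [-0.05 -0.04 -0.09]
```

View pics/s4c.png

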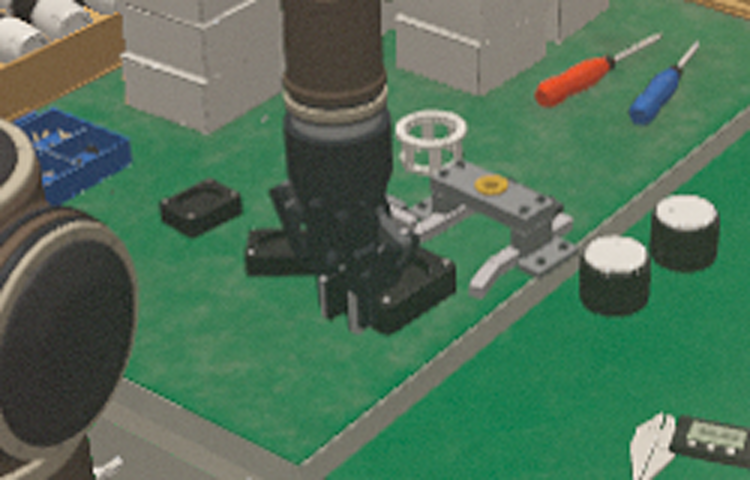

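View pics/t4c.png

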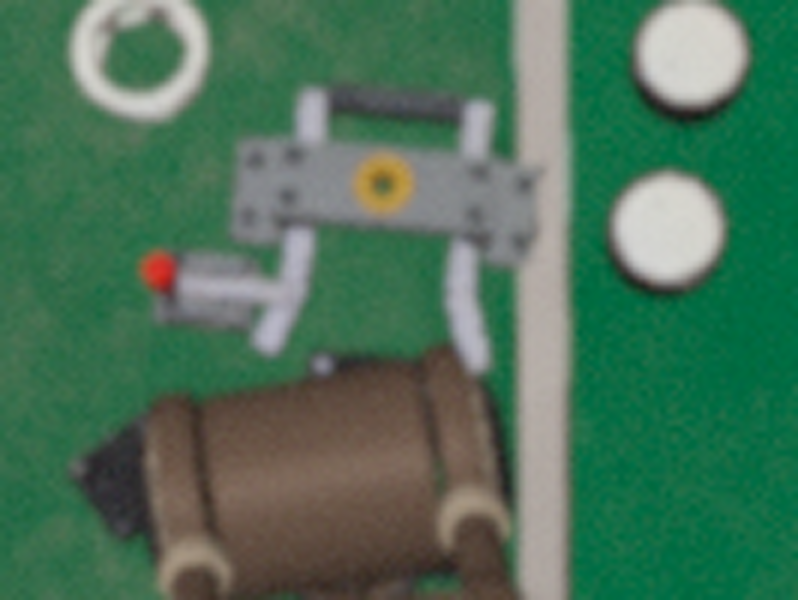

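The jig slides flat with a 5 N push. Its front-left corner is at (313,355), between the mouths. I'll keep pushing.

Request:
play_rows --increments '[{"tx":0,"ty":0.007,"tz":0,"rx":0,"ry":0,"rz":0},{"tx":0,"ty":0.007,"tz":0,"rx":0,"ry":0,"rz":0},{"tx":0,"ty":0.007,"tz":0,"rx":0,"ry":0,"rz":0},{"tx":0,"ty":0.007,"tz":0,"rx":0,"ry":0,"rz":0},{"tx":0,"ty":0.007,"tz":0,"rx":0,"ry":0,"rz":0}]'

```text
time: 8.0
eef_pos: [0.4586, 0.1214, 0.0068]
tool_rot: [-2.305, -2.128, -0.001]
ft_force: [-5.5, 1.9, 5.5]
gripper_width: 0.249
```

```bash
python3 plan.py -105 0 6 90 4;  python3 - <<'E'
from cell import bot
from h import *
d=bot.snapshot("scene");crop(d,200,200,200,120,4,'pics/s5c.png')
d=bot.snapshot("top");crop(d,230,190,133,100,6,'pics/t5c.png')
E
```

```text
t 8.0 st [-130.9   -1.6] z 6.8 jaw-yaw rel 89.6 toolz [-0.003  0.004 -1.   ] F [-5.5  1.9  5.5] w 0.249 q [ 0.16  0.38  2.1   0.01  0.66 -1.33]
{'tx': np.float64(0.0004), 'ty': np.float64(0.0065), 'tz': np.float64(0.0002)} rot [-0.04 -0.05 -0.09]
{'tx': np.float64(0.0004), 'ty': np.float64(0.0065), 'tz': np.float64(0.0002)} rot [-0.04 -0.05 -0.09]
{'tx': np.float64(0.0004), 'ty': np.float64(0.0065), 'tz': np.float64(0.0002)} rot [-0.04 -0.05 -0.09]
{'tx': np.float64(0.0004), 'ty': np.float64(0.0065), 'tz': np.float64(0.0002)} rot [-0.04 -0.05 -0.09]
```

View pics/s5c.png

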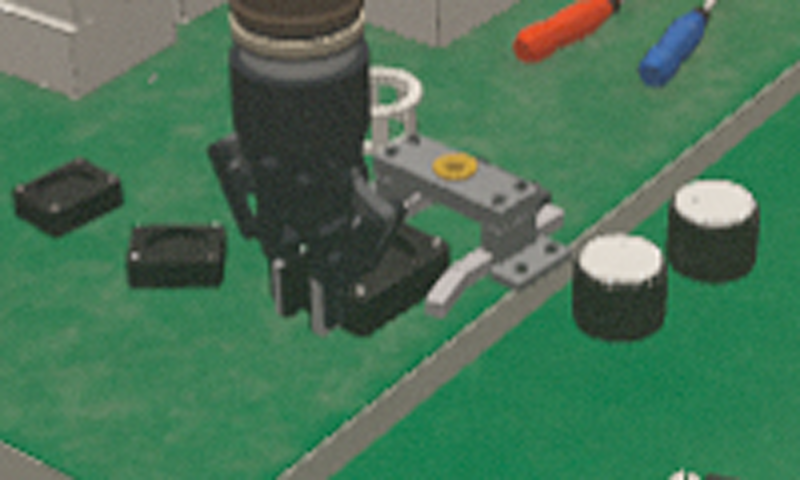

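View pics/t5c.png

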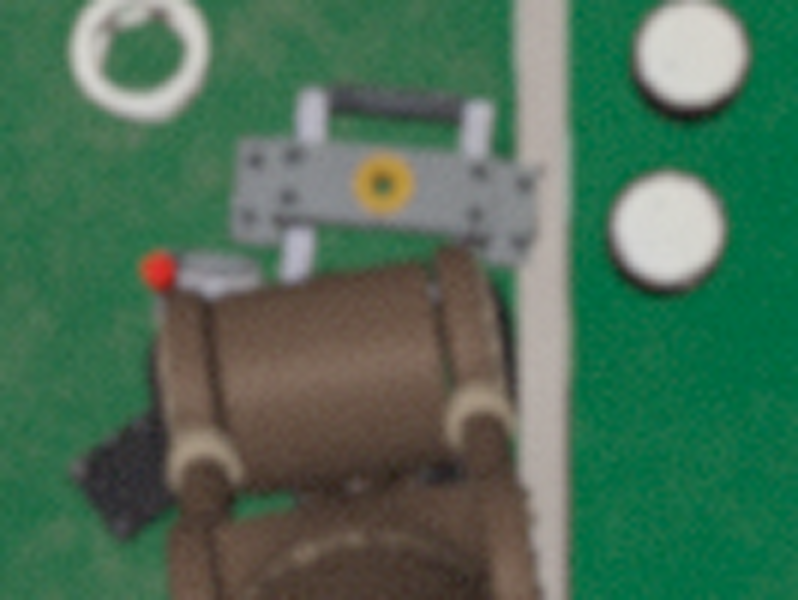

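Request:
play_rows --increments '[{"tx":0.001,"ty":0.006,"tz":0,"rx":0,"ry":0,"rz":0},{"tx":0,"ty":0.006,"tz":0,"rx":0,"ry":0,"rz":0},{"tx":0,"ty":0.006,"tz":0,"rx":0,"ry":0,"rz":0},{"tx":0,"ty":0.006,"tz":0,"rx":0,"ry":0,"rz":0}]'

```text
time: 8.6
eef_pos: [0.4863, 0.1203, 0.0071]
tool_rot: [-2.308, -2.13, -0.006]
ft_force: [-1.6, 0.1, -1.9]
gripper_width: 0.249
```

```bash
python3 plan.py -75 0 7 90 5
```

```text
t 8.6 st [-103.3   -0.6] z 7.1 jaw-yaw rel 89.7 toolz [ 0.002  0.003 -1.   ] F [-1.6  0.1 -1.9] w 0.249 q [ 0.15  0.41  2.04  0.    0.68 -1.34]
{'tx': np.float64(0.0002), 'ty': np.float64(0.0057), 'tz': np.float64(0.0)} rot [ 0.02 -0.04 -0.07]
{'tx': np.float64(0.0002), 'ty': np.float64(0.0057), 'tz': np.float64(0.0)} rot [ 0.02 -0.04 -0.07]
{'tx': np.float64(0.0001), 'ty': np.float64(0.0057), 'tz': np.float64(0.0)} rot [ 0.02 -0.04 -0.07]
{'tx': np.float64(0.0001), 'ty': np.float64(0.0057), 'tz': np.float64(0.0)} rot [ 0.02 -0.04 -0.07]
{'tx': np.float64(0.0001), 'ty': np.float64(0.0057), 'tz': np.float64(0.0)} rot [ 0.02 -0.04 -0.07]
```

Request:
play_rows --increments '[{"tx":0,"ty":0.006,"tz":0,"rx":0,"ry":0,"rz":0},{"tx":0,"ty":0.006,"tz":0,"rx":0,"ry":0,"rz":0},{"tx":0,"ty":0.006,"tz":0,"rx":0,"ry":0,"rz":0},{"tx":0,"ty":0.006,"tz":0,"rx":0,"ry":0,"rz":0}]'

```text
time: 9.1
eef_pos: [0.5118, 0.1182, 0.0071]
tool_rot: [-2.307, -2.13, -0.006]
ft_force: [-2.6, 1.2, 1.0]
gripper_width: 0.25
```

```bash
python3 plan.py -51 0 7 90 5;  python3 - <<'E'
from cell import bot
from h import *
d=bot.snapshot("scene");crop(d,200,190,200,120,4,'pics/s6c.png')
d=bot.snapshot("top");crop(d,230,190,133,100,6,'pics/t6c.png')
E
```

```text
t 9.1 st [-77.6  -0.9] z 7.1 jaw-yaw rel 89.7 toolz [ 0.002  0.003 -1.   ] F [-2.6  1.2  1. ] w 0.25 q [ 0.14  0.45  1.99  0.    0.7  -1.35]
{'tx': np.float64(0.0002), 'ty': np.float64(0.0053), 'tz': np.float64(0.0)} rot [ 0.02 -0.04 -0.07]
{'tx': np.float64(0.0002), 'ty': np.float64(0.0053), 'tz': np.float64(0.0)} rot [ 0.02 -0.04 -0.07]
{'tx': np.float64(0.0002), 'ty': np.float64(0.0053), 'tz': np.float64(0.0)} rot [ 0.02 -0.04 -0.07]
{'tx': np.float64(0.0002), 'ty': np.float64(0.0053), 'tz': np.float64(0.0)} rot [ 0.02 -0.04 -0.07]
{'tx': np.float64(0.0002), 'ty': np.float64(0.0053), 'tz': np.float64(0.0)} rot [ 0.02 -0.04 -0.07]
```

View pics/s6c.png

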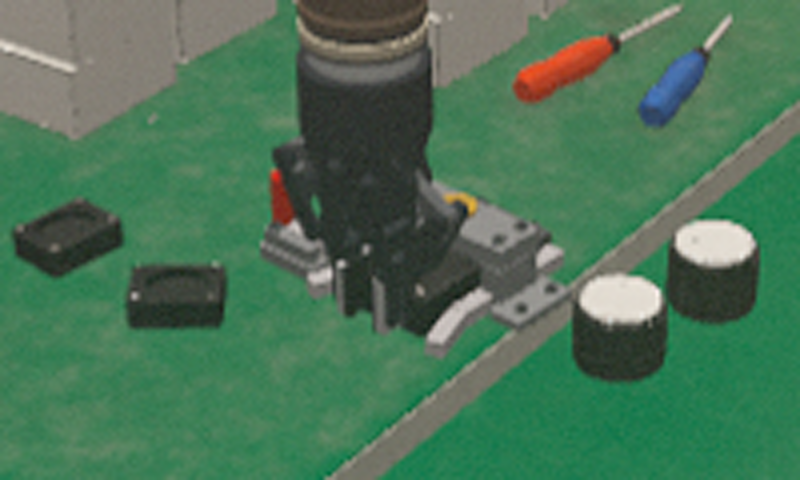

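View pics/t6c.png

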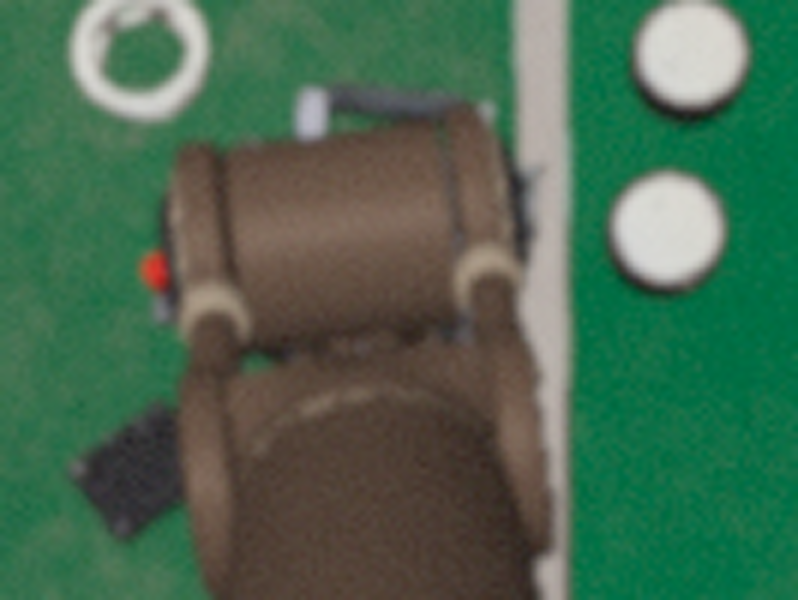

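The jig is in the rails and going under the beam. I'll finish with smaller steps and watch the force.

Request:
play_rows --increments '[{"tx":0,"ty":0.006,"tz":0,"rx":0,"ry":0,"rz":0},{"tx":0,"ty":0.006,"tz":0,"rx":0,"ry":0,"rz":0},{"tx":0,"ty":0.004,"tz":0,"rx":0,"ry":0,"rz":0}]'

```text
time: 9.57
eef_pos: [0.529, 0.1168, 0.0072]
tool_rot: [-2.308, -2.13, -0.007]
ft_force: [-3.2, 0.4, 1.3]
gripper_width: 0.251
```

```bash
python3 plan.py
```

```text
t 9.57 st [-60.4  -0.9] z 7.2 jaw-yaw rel 89.7 toolz [ 0.003  0.003 -1.   ] F [-3.2  0.4  1.3] w 0.251 q [ 0.14  0.47  1.95  0.    0.72 -1.36]
```

Request:
play_rows --increments '[{"tx":0,"ty":0.003,"tz":0,"rx":0,"ry":0,"rz":0},{"tx":0,"ty":0.003,"tz":0,"rx":0,"ry":0,"rz":0}]'

```text
time: 9.82
eef_pos: [0.5348, 0.1163, 0.0073]
tool_rot: [-2.307, -2.129, -0.005]
ft_force: [-3.4, 0.5, 3.7]
gripper_width: 0.25
```

```bash
python3 plan.py
```

```text
t 9.82 st [-54.6  -1. ] z 7.3 jaw-yaw rel 89.7 toolz [ 0.001  0.003 -1.   ] F [-3.4  0.5  3.7] w 0.25 q [ 0.13  0.48  1.93  0.    0.73 -1.36]
```

Request:
play_rows --increments '[{"tx":0,"ty":0.002,"tz":0,"rx":0,"ry":0,"rz":0},{"tx":0,"ty":0.002,"tz":0,"rx":0,"ry":0,"rz":0}]'

```text
time: 10.07
eef_pos: [0.5386, 0.116, 0.0073]
tool_rot: [-2.307, -2.129, -0.004]
ft_force: [-7.7, 1.9, 6.7]
gripper_width: 0.252
```

```bash
python3 plan.py
```

```text
t 10.07 st [-50.8  -1. ] z 7.3 jaw-yaw rel 89.7 toolz [-0.     0.003 -1.   ] F [-7.7  1.9  6.7] w 0.252 q [ 0.13  0.48  1.93  0.01  0.73 -1.36]
```

Request:
play_rows --increments '[{"tx":0,"ty":0.002,"tz":0,"rx":0,"ry":0,"rz":0},{"tx":0,"ty":0.002,"tz":0,"rx":0,"ry":0,"rz":0}]'

```text
time: 10.32
eef_pos: [0.5385, 0.116, 0.0068]
tool_rot: [-2.302, -2.124, 0.008]
ft_force: [-7.0, 1.2, 5.3]
gripper_width: 0.253
```

```bash
python3 plan.py
```

```text
t 10.32 st [-50.9  -1.1] z 6.8 jaw-yaw rel 89.6 toolz [-0.01   0.003 -1.   ] F [-7.   1.2  5.3] w 0.253 q [ 0.13  0.49  1.92  0.01  0.74 -1.36]
```

It stopped at -51, exactly where home should be, and the TCP no longer moves. One firmer push will confirm it.

Request:
play_rows --increments '[{"tx":0,"ty":0.005,"tz":0,"rx":0,"ry":0,"rz":0},{"tx":0,"ty":0.005,"tz":0,"rx":0,"ry":0,"rz":0}]'

```text
time: 10.58
eef_pos: [0.5381, 0.1157, 0.0055]
tool_rot: [-2.291, -2.112, 0.035]
ft_force: [-12.3, 2.6, 9.5]
gripper_width: 0.251
```

```bash
python3 plan.py
```

```text
t 10.57 st [-51.2  -1.4] z 5.5 jaw-yaw rel 89.6 toolz [-0.033  0.003 -0.999] F [-12.3   2.6   9.5] w 0.251 q [ 0.13  0.5   1.9   0.01  0.77 -1.37]
```

It's firm against the stop at 12 N with no movement. I'll back off and look.

Request:
play_rows --increments '[{"tx":0,"ty":-0.008,"tz":0,"rx":1.5,"ry":0,"rz":0},{"tx":0,"ty":-0.02,"tz":-0.01,"rx":0,"ry":0,"rz":0},{"tx":0,"ty":-0.04,"tz":-0.03,"rx":0,"ry":0,"rz":0},{"tx":0,"ty":-0.05,"tz":-0.05,"rx":0,"ry":0,"rz":0},{"tx":0,"ty":-0.03,"tz":-0.04,"rx":0,"ry":0,"rz":0}]'

```text
time: 11.2
eef_pos: [0.4061, 0.1266, 0.1393]
tool_rot: [-2.283, -2.102, 0.049]
ft_force: [0.4, 0.1, 0.3]
gripper_width: 0.251
```

```bash
python3 plan.py -50 128 110 0 12;python3 plan.py -50 128 110 90 4|tail -4;  python3 - <<'E'
from cell import bot
from h import *
d=bot.snapshot("scene");crop(d,200,190,200,120,4,'pics/s7c.png')
d=bot.snapshot("top");crop(d,230,190,133,100,6,'pics/t7c.png')
E
```

```text
t 11.2 st [-183.7   -0.3] z 139.3 jaw-yaw rel 89.5 toolz [-0.049  0.006 -0.999] F [0.4 0.1 0.3] w 0.251 q [ 0.19  0.07  2.13  0.02  0.99 -1.31]
{'tx': np.float64(0.0108), 'ty': np.float64(0.0112), 'tz': np.float64(0.0019)} rot [-0.19  0.18  7.46]
{'tx': np.float64(0.0121), 'ty': np.float64(0.0097), 'tz': np.float64(0.002)} rot [-0.19  0.18  7.46]
{'tx': np.float64(0.0133), 'ty': np.float64(0.008), 'tz': np.float64(0.0021)} rot [-0.19  0.18  7.46]
{'tx': np.float64(0.0142), 'ty': np.float64(0.0062), 'tz': np.float64(0.0021)} rot [-0.19  0.18  7.46]
{'tx': np.float64(0.0149), 'ty': np.float64(0.0043), 'tz': np.float64(0.0022)} rot [-0.19  0.18  7.46]
{'tx': np.float64(0.0153), 'ty': np.float64(0.0023), 'tz': np.float64(0.0022)} rot [-0.19  0.18  7.46]
{'tx': np.float64(0.0155), 'ty': np.float64(0.0003), 'tz': np.float64(0.0023)} rot [-0.19  0.18  7.46]
{'tx': np.float64(0.0154), 'ty': np.float64(-0.0017), 'tz': np.float64(0.0023)} rot [-0.19  0.18  7.46]
{'tx': np.float64(0.015), 'ty': np.float64(-0.0037), 'tz': np.float64(0.0024)} rot [-0.19  0.18  7.46]
{'tx': np.float64(0.0144), 'ty': np.float64(-0.0056), 'tz': np.float64(0.0024)} rot [-0.19  0.18  7.46]
{'tx': np.float64(0.0135), 'ty': np.float64(-0.0074), 'tz': np.float64(0.0024)} rot [-0.19  0.18  7.46]
{'tx': np.float64(0.0124), 'ty': np.float64(-0.0091), 'tz': np.float64(0.0024)} rot [-0.19  0.18  7.46]
{'tx': np.float64(0.0324), 'ty': np.float64(0.0335), 'tz': np.float64(0.0057)} rot [-0.7  -0.03 -0.12]
{'tx': np.float64(0.0323), 'ty': np.float64(0.0335), 'tz': np.float64(0.0061)} rot [-0.7  -0.03 -0.12]
{'tx': np.float64(0.0322), 'ty': np.float64(0.0335), 'tz': np.float64(0.0065)} rot [-0.7  -0.03 -0.12]
{'tx': np.float64(0.0322), 'ty': np.float64(0.0334), 'tz': np.float64(0.0069)} rot [-0.7  -0.03 -0.12]
```

View pics/s7c.png

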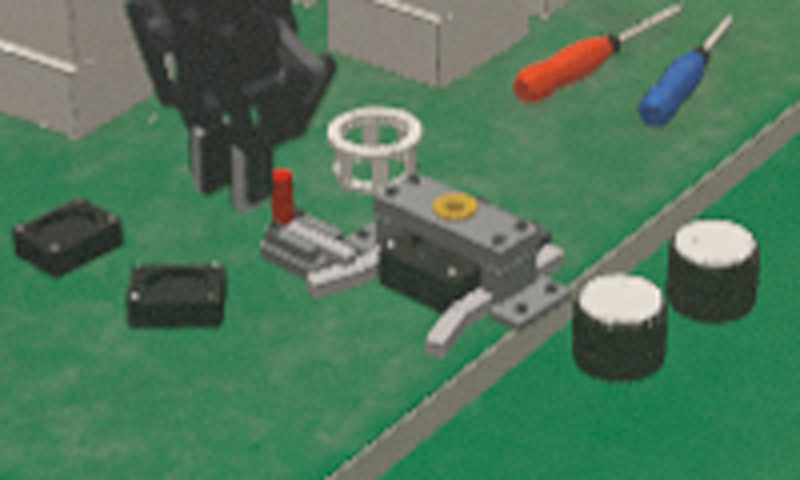

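View pics/t7c.png

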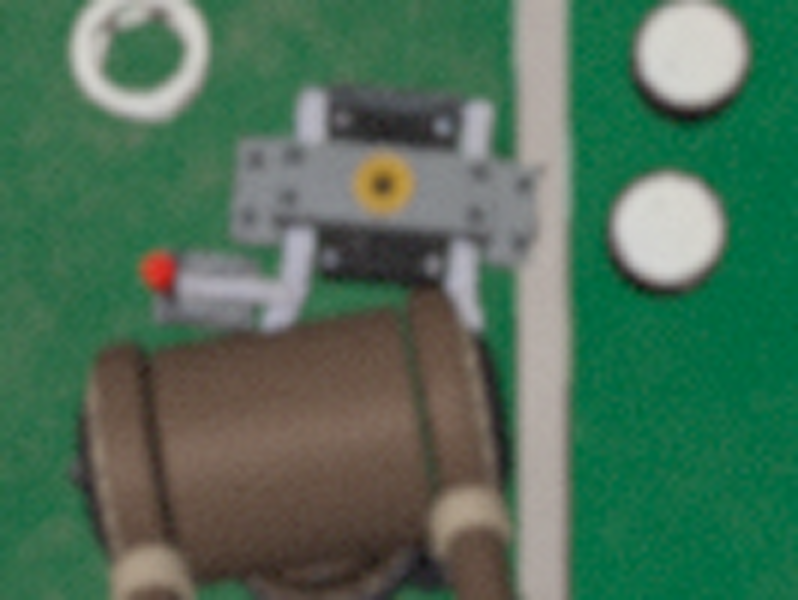

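The jig is home: it's square between the rails, its near edge is at (385,278), and the stop side shows jig under the beam. Next is the gate. I'll shut the fingers and go to the post's +y side.

Request:
play_rows --hand -1 --increments '[{"tx":0.013,"ty":0.013,"tz":0.002,"rx":-0.2,"ry":0.2,"rz":9},{"tx":0.015,"ty":0.011,"tz":0.003,"rx":-0.2,"ry":0.2,"rz":9},{"tx":0.017,"ty":0.009,"tz":0.003,"rx":-0.2,"ry":0.2,"rz":9},{"tx":0.018,"ty":0.006,"tz":0.003,"rx":-0.2,"ry":0.2,"rz":9},{"tx":0.019,"ty":0.003,"tz":0.003,"rx":-0.2,"ry":0.2,"rz":9},{"tx":0.019,"ty":0,"tz":0.003,"rx":-0.2,"ry":0.2,"rz":9},{"tx":0.018,"ty":-0.003,"tz":0.003,"rx":-0.2,"ry":0.2,"rz":9},{"tx":0.018,"ty":-0.006,"tz":0.003,"rx":-0.2,"ry":0.2,"rz":9},{"tx":0.017,"ty":-0.009,"tz":0.003,"rx":-0.2,"ry":0.2,"rz":9},{"tx":0.015,"ty":-0.011,"tz":0.003,"rx":-0.2,"ry":0.2,"rz":8}]'

```text
time: 12.55
eef_pos: [0.5744, 0.2497, 0.1086]
tool_rot: [-3.128, 0.186, -0.046]
ft_force: [0.3, -1.0, 0.3]
gripper_width: 0.002
```

```bash
python3 plan.py -50 138 37 0 5
```

```text
t 12.55 st [-24.9 134.9] z 108.6 jaw-yaw rel -2.6 toolz [ 0.03   0.006 -1.   ] F [ 0.3 -1.   0.3] w 0.002 q [ 0.34  0.43  1.74 -0.01  0.94  0.46]
{'tx': np.float64(-0.0055), 'ty': np.float64(-0.0003), 'tz': np.float64(0.0142)} rot [-0.1  -0.34 -0.51]
{'tx': np.float64(-0.0054), 'ty': np.float64(-0.0003), 'tz': np.float64(0.0142)} rot [-0.1  -0.34 -0.51]
{'tx': np.float64(-0.0053), 'ty': np.float64(-0.0004), 'tz': np.float64(0.0142)} rot [-0.1  -0.34 -0.51]
{'tx': np.float64(-0.0052), 'ty': np.float64(-0.0005), 'tz': np.float64(0.0143)} rot [-0.1  -0.34 -0.51]
{'tx': np.float64(-0.0051), 'ty': np.float64(-0.0005), 'tz': np.float64(0.0143)} rot [-0.1  -0.34 -0.51]
```

Request:
play_rows --increments '[{"tx":-0.012,"ty":0,"tz":0.005,"rx":0,"ry":-0.7,"rz":-1},{"tx":-0.01,"ty":0,"tz":0.01,"rx":0,"ry":-0.7,"rz":-1},{"tx":-0.003,"ty":-0.001,"tz":0.02,"rx":0,"ry":-0.3,"rz":-0.5},{"tx":0,"ty":0,"tz":0.02,"rx":0,"ry":0,"rz":0},{"tx":0,"ty":0,"tz":0.012,"rx":0,"ry":0,"rz":0}]'

```text
time: 13.18
eef_pos: [0.5491, 0.2534, 0.0342]
tool_rot: [-3.131, 0.107, 0.002]
ft_force: [0.1, 0.2, -0.1]
gripper_width: 0.002
```

```bash
python3 plan.py -50 118 38 0 5;  python3 - <<'E'
from cell import bot
from h import *
d=bot.snapshot("scene");crop(d,200,190,200,120,4,'pics/s8c.png')
E
```

```text
t 13.18 st [-50.4 136.7] z 34.2 jaw-yaw rel 0.3 toolz [-0.001  0.009 -1.   ] F [ 0.1  0.2 -0.1] w 0.002 q [0.36 0.52 1.79 0.01 0.83 0.42]
{'tx': np.float64(0.0001), 'ty': np.float64(0.0037), 'tz': np.float64(-0.0008)} rot [-0.1   0.02  0.07]
{'tx': np.float64(0.0001), 'ty': np.float64(0.0037), 'tz': np.float64(-0.0008)} rot [-0.1   0.02  0.07]
{'tx': np.float64(0.0001), 'ty': np.float64(0.0037), 'tz': np.float64(-0.0008)} rot [-0.1   0.02  0.07]
{'tx': np.float64(0.0001), 'ty': np.float64(0.0037), 'tz': np.float64(-0.0008)} rot [-0.1   0.02  0.07]
{'tx': np.float64(0.0001), 'ty': np.float64(0.0037), 'tz': np.float64(-0.0008)} rot [-0.1   0.02  0.07]
```

View pics/s8c.png

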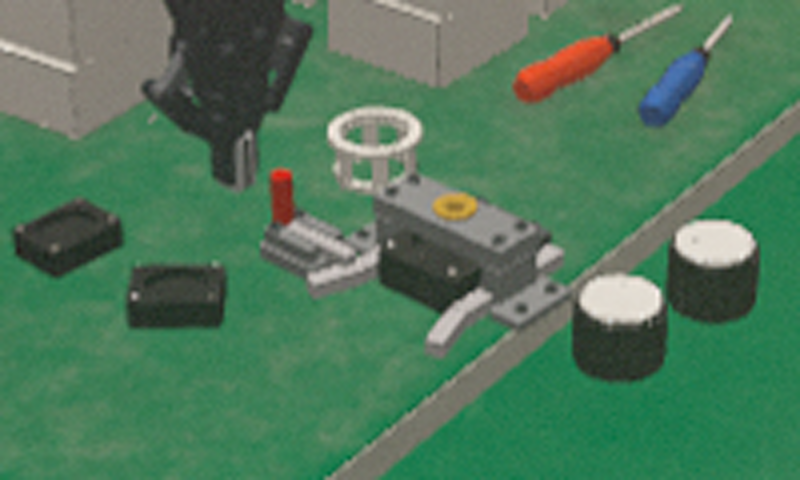

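The shut fingers at (235,185) line up with the post at (282,195) on its +y side. I'll push.

Request:
play_rows --increments '[{"tx":0,"ty":0.008,"tz":-0.004,"rx":0,"ry":0,"rz":0},{"tx":0,"ty":0.006,"tz":0,"rx":-0.5,"ry":0,"rz":0.3},{"tx":0,"ty":0.006,"tz":0,"rx":0,"ry":0,"rz":0},{"tx":0,"ty":0.006,"tz":0,"rx":0,"ry":0,"rz":0},{"tx":0,"ty":0.006,"tz":0,"rx":0,"ry":0,"rz":0}]'

```text
time: 13.85
eef_pos: [0.5467, 0.2199, 0.0381]
tool_rot: [-3.139, 0.117, 0.003]
ft_force: [0.3, 1.1, -1.0]
gripper_width: 0.002
```

```bash
python3 plan.py -50 76 38 0 5;  python3 - <<'E'
from cell import bot
from h import *
d=bot.snapshot("scene");crop(d,200,190,200,120,4,'pics/s9c.png')
E
```

```text
t 13.85 st [-50.3 103.1] z 38.1 jaw-yaw rel -0.0 toolz [-0.002  0.001 -1.   ] F [ 0.3  1.1 -1. ] w 0.002 q [0.31 0.49 1.83 0.   0.83 0.38]
{'tx': np.float64(0.0001), 'ty': np.float64(0.0054), 'tz': np.float64(0.0)} rot [-0.    0.02 -0.  ]
{'tx': np.float64(0.0001), 'ty': np.float64(0.0054), 'tz': np.float64(0.0)} rot [-0.    0.02 -0.  ]
{'tx': np.float64(0.0001), 'ty': np.float64(0.0054), 'tz': np.float64(0.0)} rot [-0.    0.02 -0.  ]
{'tx': np.float64(0.0001), 'ty': np.float64(0.0054), 'tz': np.float64(0.0)} rot [-0.    0.02 -0.  ]
{'tx': np.float64(0.0001), 'ty': np.float64(0.0054), 'tz': np.float64(0.0)} rot [-0.    0.02 -0.  ]
```

View pics/s9c.png

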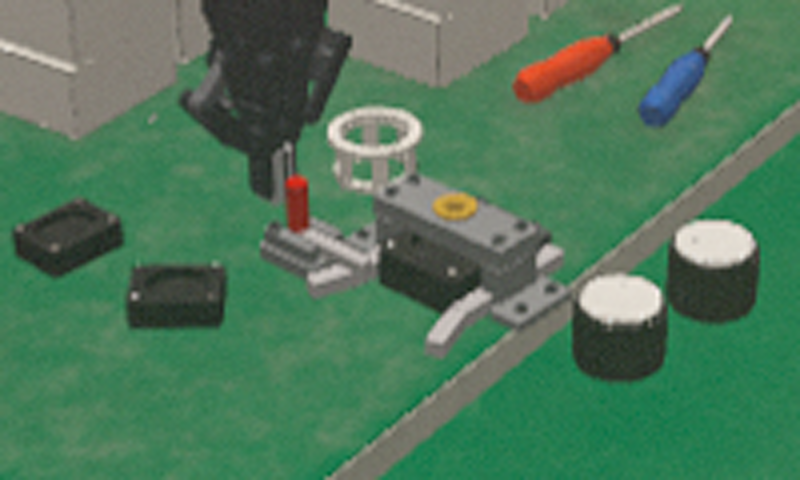

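The post has moved in and the bar is sliding with it. I'll continue.

Request:
play_rows --increments '[{"tx":0,"ty":0.006,"tz":0,"rx":0,"ry":0,"rz":0},{"tx":0,"ty":0.006,"tz":0,"rx":0,"ry":0,"rz":0},{"tx":0,"ty":0.006,"tz":0,"rx":0,"ry":0,"rz":0},{"tx":0,"ty":0.005,"tz":0,"rx":0,"ry":0,"rz":0}]'

```text
time: 14.4
eef_pos: [0.5445, 0.195, 0.0381]
tool_rot: [-3.139, 0.117, 0.004]
ft_force: [-1.3, 1.7, -0.4]
gripper_width: -0.0
```

```bash
python3 plan.py
```

```text
t 14.4 st [-50.7  78.2] z 38.1 jaw-yaw rel -0.0 toolz [-0.003  0.    -1.   ] F [-1.3  1.7 -0.4] w -0.0 q [0.27 0.47 1.85 0.   0.82 0.34]
```

Request:
play_rows --increments '[{"tx":0,"ty":0.003,"tz":0,"rx":0,"ry":0,"rz":0},{"tx":0,"ty":0.003,"tz":0,"rx":0,"ry":0,"rz":0}]'

```text
time: 14.65
eef_pos: [0.5439, 0.1884, 0.0381]
tool_rot: [-3.139, 0.118, 0.005]
ft_force: [-0.2, 1.4, -0.8]
gripper_width: -0.001
```

```bash
python3 plan.py
```

```text
t 14.65 st [-50.8  71.5] z 38.1 jaw-yaw rel -0.0 toolz [-0.003  0.    -1.   ] F [-0.2  1.4 -0.8] w -0.001 q [0.26 0.47 1.86 0.   0.81 0.33]
```

Request:
play_rows --increments '[{"tx":0,"ty":0.002,"tz":0,"rx":0,"ry":0,"rz":0},{"tx":0,"ty":0.002,"tz":0,"rx":0,"ry":0,"rz":0}]'

```text
time: 14.9
eef_pos: [0.5438, 0.1859, 0.0383]
tool_rot: [-3.135, 0.121, 0.004]
ft_force: [-2.1, 10.5, -2.4]
gripper_width: -0.001
```

```bash
python3 plan.py
```

```text
t 14.9 st [-50.8  69.1] z 38.3 jaw-yaw rel -0.2 toolz [-0.002  0.004 -1.   ] F [-2.1 10.5 -2.4] w -0.001 q [0.25 0.47 1.86 0.01 0.81 0.32]
```

Request:
play_rows --increments '[{"tx":0,"ty":0.002,"tz":0,"rx":0,"ry":0,"rz":0},{"tx":0,"ty":0.002,"tz":0,"rx":0,"ry":0,"rz":0}]'

```text
time: 15.15
eef_pos: [0.5438, 0.1861, 0.0384]
tool_rot: [-3.128, 0.125, 0.001]
ft_force: [-0.0, 7.3, -2.7]
gripper_width: -0.002
```

```bash
python3 plan.py
```

```text
t 15.15 st [-50.8  69.3] z 38.4 jaw-yaw rel -0.3 toolz [-0.001  0.011 -1.   ] F [-0.   7.3 -2.7] w -0.002 q [0.25 0.46 1.87 0.02 0.81 0.32]
```

The gate stops hard at 69 mm, against 68 expected. I'll give it one firmer push, then retreat and look.

Request:
play_rows --increments '[{"tx":0,"ty":0.004,"tz":0,"rx":0,"ry":0,"rz":0},{"tx":0,"ty":0.004,"tz":0,"rx":0,"ry":0,"rz":0}]'

```text
time: 15.4
eef_pos: [0.5439, 0.186, 0.0386]
tool_rot: [-3.114, 0.133, -0.003]
ft_force: [0.2, 14.3, -3.1]
gripper_width: -0.001
```

```bash
python3 plan.py
```

```text
t 15.4 st [-50.6  69.1] z 38.6 jaw-yaw rel -0.6 toolz [ 0.003  0.025 -1.   ] F [ 0.2 14.3 -3.1] w -0.001 q [0.24 0.46 1.87 0.03 0.8  0.3 ]
```

Request:
play_rows --increments '[{"tx":0,"ty":-0.01,"tz":0,"rx":0,"ry":0,"rz":0},{"tx":0,"ty":-0.03,"tz":0,"rx":0,"ry":0,"rz":0},{"tx":0,"ty":-0.03,"tz":-0.04,"rx":0,"ry":0,"rz":0},{"tx":-0.04,"ty":-0.02,"tz":-0.04,"rx":0,"ry":0,"rz":0},{"tx":-0.05,"ty":-0.02,"tz":-0.03,"rx":0,"ry":0,"rz":0},{"tx":-0.05,"ty":-0.03,"tz":-0.02,"rx":0,"ry":0,"rz":0},{"tx":-0.03,"ty":-0.03,"tz":0,"rx":0,"ry":0,"rz":0},{"tx":0,"ty":0,"tz":0,"rx":0,"ry":0,"rz":0}]'

```text
time: 16.4
eef_pos: [0.3896, 0.3715, 0.1789]
tool_rot: [-3.115, 0.13, -0.021]
ft_force: [0.3, -0.7, 0.5]
gripper_width: -0.001
```

```bash
python3 plan.py; python3 - <<'E'
from cell import bot
from h import *
d=bot.snapshot("scene");crop(d,200,190,200,120,4,'pics/s10c.png')
d=bot.snapshot("top");crop(d,230,190,133,100,6,'pics/t10c.png');pickle.dump(d,open('t10.pkl','wb'))
from plan import st2w
def src(c): return (np.array(c,float)+.5)/6-.5+[230,190]
for y in(.05,.1): print(y,(w2px(d,np.r_[st2w(-.05,y),.056])+.5-[230,190])*6)
E
```

```text
t 16.4 st [-218.3  242.7] z 178.9 jaw-yaw rel -0.5 toolz [ 0.015  0.024 -1.   ] F [ 0.3 -0.7  0.5] w -0.001 q [0.68 0.18 1.9  0.01 1.03 0.75]
0.05 [[265.70965439 279.48773125]]
0.1 [[155.4253815  271.84204274]]
```

View pics/s10c.png

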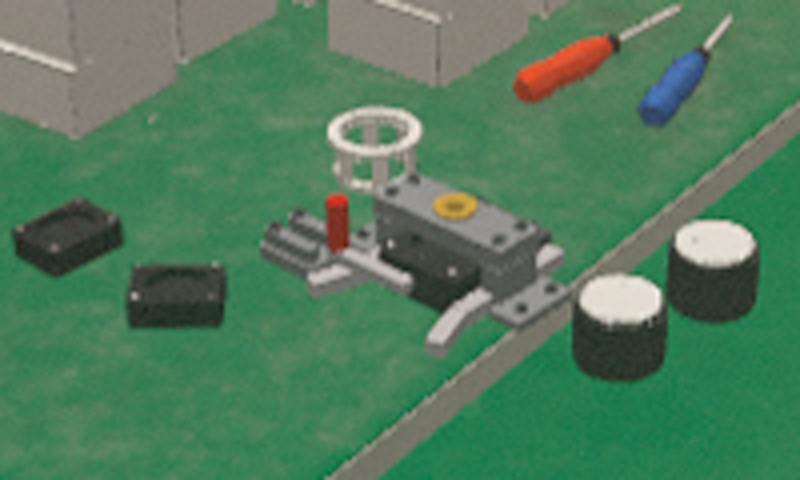

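View pics/t10c.png

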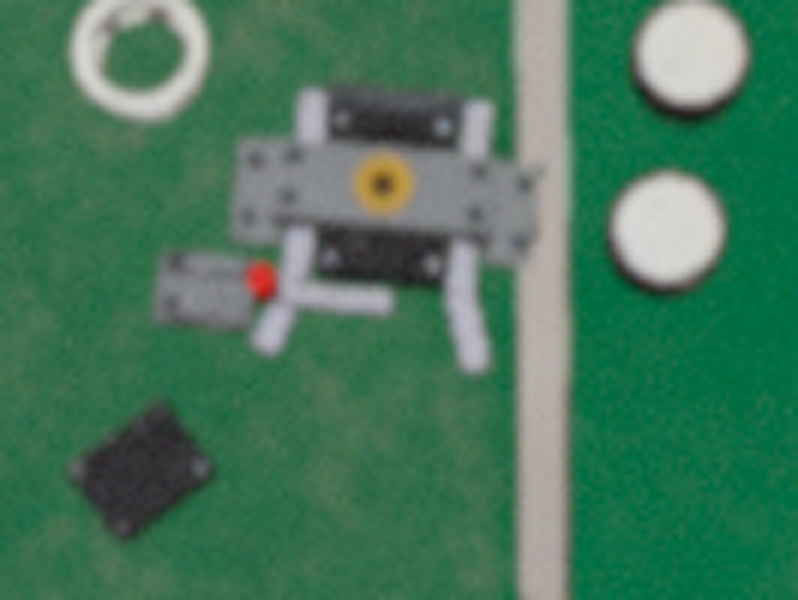

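The post's travel reads a bit short by eye, so I'll measure it with a red centroid, before and after.

```bash
python3 - <<'E'
from h import *
W=[]
for n in('top0.pkl','t10.pkl'):
    d=load(n);im=d['image'][225:245,248:285].astype(float)
    r=np.clip(im[...,2]-np.maximum(im[...,1],im[...,0])-40,0,None);v,u=np.mgrid[225:245,248:285]
    c=[(u*r).sum()/r.sum(),(v*r).sum()/r.sum()];w=px2w(d,[c],.05)[0];print(c,w);W.append(w)
print(np.linalg.norm(W[1]-W[0])*1e3)
d=load('t10.pkl')
def src(c): return (np.array(c,float)+.5)/6-.5+[230,190]
from plan import w2st
print('tip',w2st(px2w(d,[src((394,300))],.023)[0]),'bush',w2st(px2w(d,[src((384,184))],.05)[0]))
for c in [(330,259),(432,265),(342,119),(443,127)]: print('jig screw',(w2st(px2w(d,[src(c)],.028)[0])*1e3).round(1))
E
```

```text
[np.float64(256.1748357756443), np.float64(234.77059120768064)] [0.54800776 0.2153353  0.05      ]
[np.float64(273.1736147757256), np.float64(236.31292875989445)] [0.5435615  0.16899602 0.05      ]
46.552108808036984
tip [-0.05006157 -0.00726456] bush [-0.00122377  0.00015113]
jig screw [-33.8  23.5]
jig screw [-33.3 -23.8]
jig screw [32.8 23.3]
jig screw [ 32.4 -24. ]
```

```bash
python3 - <<'E'
from h import *
from cell import bot
from plan import st2w,w2st
a=load('scene0.pkl');b=bot.snapshot('scene');pickle.dump(b,open('s11.pkl','wb'))
t=bot.snapshot('top')
def cen(d,x0,x1,y0,y1):
    im=d['image'][y0:y1,x0:x1].astype(float);r=(im[...,2]-np.maximum(im[...,1],im[...,0])>50)*1.
    v,u=np.mgrid[y0:y1,x0:x1];return np.array([(u*r).sum(),(v*r).sum()])/r.sum(),r.sum()
c0=cen(a,255,300,225,262);c1=cen(b,255,300,225,262);print(c0,c1)
P=lambda y,z:w2px(a,np.r_[st2w(-.05,y),z])[0]
for z in(.04,): 
    print('pred',P(.1,z),P(.05,z),'shift',P(.05,z)-P(.1,z),'seen',c1[0]-c0[0], 'per mm',(P(.05,z)-P(.1,z))/50)
crop(b,255,225,80,60,10,'pics/s11.png');crop(t,248,215,60,45,13,'pics/t11.png')
crop(load('top0.pkl'),248,215,60,45,13,'pics/t00.png')
E
```

```text
(array([270.109375, 238.34375 ]), np.float64(64.0)) (array([284.        , 245.30882353]), np.float64(68.0))
pred [269.74942109 238.36398111] [284.75064874 245.1095554 ] shift [15.00122765  6.74557428] seen [13.890625    6.96507353] per mm [0.30002455 0.13491149]
```

View pics/s11.png

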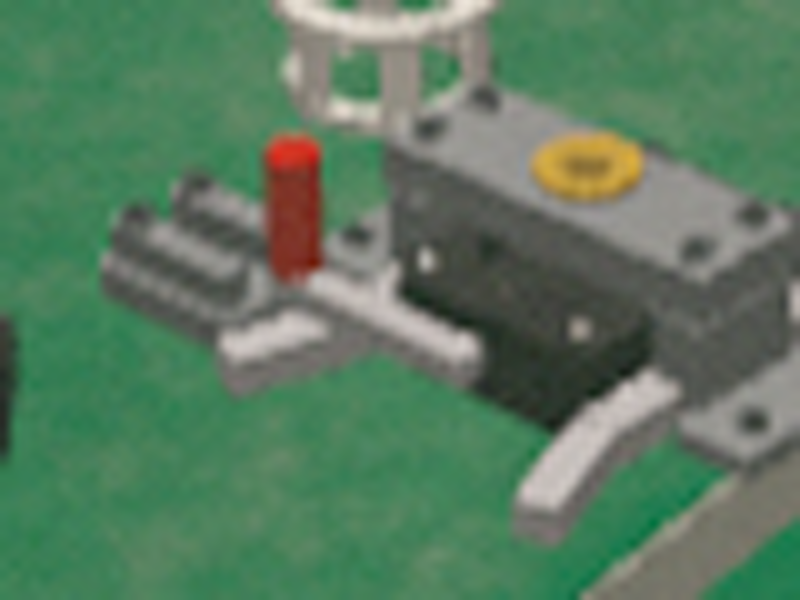

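View pics/t11.png

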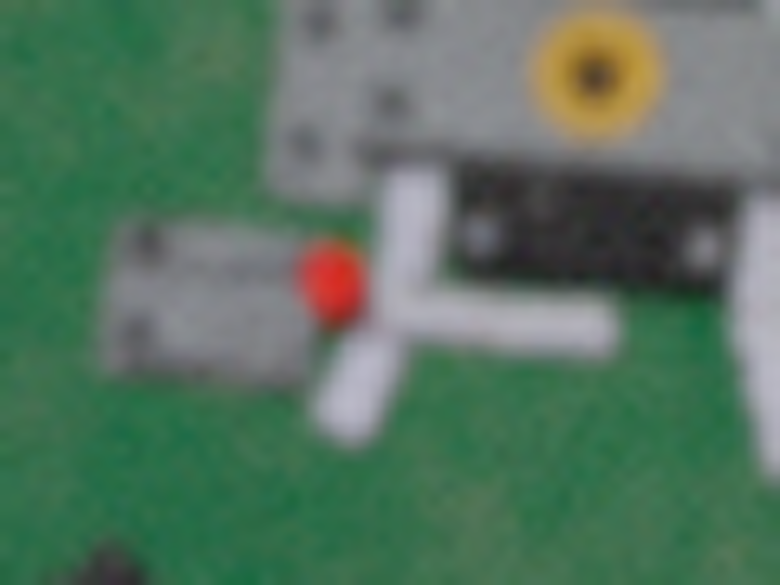

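View pics/t00.png

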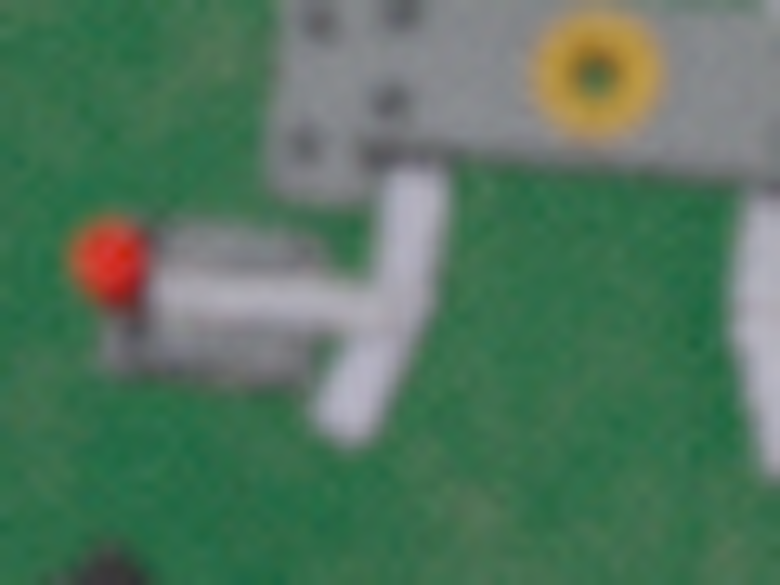

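Measured travel is about 47 mm in both views. The bar tip sits at y = -7.3 mm (shut = -8), and the post lines up with the guide's edge as it should when shut. The gate may simply have started a little closed. To rule out something else having blocked the tool, I'll push again from a higher contact and press harder.

```bash
python3 plan.py -50 105 100 0 6
```

```text
t 16.6 st [-216.1  240.4] z 177.8 jaw-yaw rel -0.8 toolz [ 0.013  0.022 -1.   ] F [ 0.3  0.6 -0.3] w -0.001 q [0.67 0.19 1.9  0.01 1.03 0.75]
{'tx': np.float64(0.0279), 'ty': np.float64(0.0225), 'tz': np.float64(0.0128)} rot [-0.22 -0.11 -0.14]
{'tx': np.float64(0.0278), 'ty': np.float64(0.0225), 'tz': np.float64(0.0128)} rot [-0.22 -0.11 -0.14]
{'tx': np.float64(0.0278), 'ty': np.float64(0.0225), 'tz': np.float64(0.0128)} rot [-0.22 -0.11 -0.14]
{'tx': np.float64(0.0278), 'ty': np.float64(0.0225), 'tz': np.float64(0.0129)} rot [-0.22 -0.11 -0.14]
{'tx': np.float64(0.0277), 'ty': np.float64(0.0225), 'tz': np.float64(0.0129)} rot [-0.22 -0.11 -0.14]
{'tx': np.float64(0.0277), 'ty': np.float64(0.0225), 'tz': np.float64(0.0129)} rot [-0.22 -0.11 -0.14]
```

Request:
play_rows --increments '[{"tx":0.028,"ty":0.022,"tz":0.01,"rx":-0.2,"ry":-0.1,"rz":-0.1},{"tx":0.028,"ty":0.022,"tz":0.01,"rx":-0.2,"ry":-0.1,"rz":-0.1},{"tx":0.028,"ty":0.022,"tz":0.012,"rx":-0.2,"ry":-0.1,"rz":-0.2},{"tx":0.028,"ty":0.022,"tz":0.012,"rx":-0.2,"ry":-0.1,"rz":-0.2},{"tx":0.027,"ty":0.022,"tz":0.014,"rx":-0.2,"ry":-0.1,"rz":-0.1},{"tx":0.02,"ty":0.018,"tz":0.014,"rx":-0.2,"ry":-0.1,"rz":-0.1},{"tx":0,"ty":0,"tz":0,"rx":0,"ry":0,"rz":0}]'

```text
time: 17.48
eef_pos: [0.5499, 0.2141, 0.0997]
tool_rot: [3.136, -0.137, -0.002]
ft_force: [-0.4, 0.1, -0.5]
gripper_width: -0.003
```

```bash
python3 plan.py -50 98 46 0 4
```

```text
t 17.48 st [-46.8  97.6] z 99.7 jaw-yaw rel -0.8 toolz [-0.001 -0.002 -1.   ] F [-0.4  0.1 -0.5] w -0.003 q [ 0.3   0.4   1.81 -0.    0.94  0.39]
{'tx': np.float64(-0.0008), 'ty': np.float64(-0.0001), 'tz': np.float64(0.0134)} rot [ 0.04  0.01 -0.19]
{'tx': np.float64(-0.0008), 'ty': np.float64(-0.0001), 'tz': np.float64(0.0134)} rot [ 0.04  0.01 -0.19]
{'tx': np.float64(-0.0008), 'ty': np.float64(-0.0001), 'tz': np.float64(0.0134)} rot [ 0.04  0.01 -0.19]
{'tx': np.float64(-0.0008), 'ty': np.float64(-0.0001), 'tz': np.float64(0.0134)} rot [ 0.04  0.01 -0.19]
```

Request:
play_rows --increments '[{"tx":-0.002,"ty":0,"tz":0.014,"rx":0,"ry":0,"rz":-0.4},{"tx":-0.001,"ty":0,"tz":0.014,"rx":0,"ry":0,"rz":-0.4},{"tx":0,"ty":0.003,"tz":0.013,"rx":0,"ry":0,"rz":0},{"tx":0,"ty":0.006,"tz":0.01,"rx":0,"ry":0,"rz":0},{"tx":0,"ty":0.006,"tz":0,"rx":0,"ry":0,"rz":0},{"tx":0,"ty":0.005,"tz":0,"rx":0,"ry":0,"rz":0},{"tx":0,"ty":0.004,"tz":0,"rx":0,"ry":0,"rz":0}]'

```text
time: 18.35
eef_pos: [0.5431, 0.1896, 0.0452]
tool_rot: [3.137, -0.112, -0.004]
ft_force: [-1.3, 0.5, 0.0]
gripper_width: -0.002
```

```bash
python3 plan.py
```

```text
t 18.35 st [-51.7  72.6] z 45.2 jaw-yaw rel 0.2 toolz [-0.003 -0.003 -1.   ] F [-1.3  0.5  0. ] w -0.002 q [ 0.26  0.46  1.86 -0.    0.83  0.33]
```

Request:
play_rows --increments '[{"tx":0,"ty":0.003,"tz":0,"rx":0,"ry":0,"rz":0},{"tx":0,"ty":0.003,"tz":0,"rx":0,"ry":0,"rz":0}]'

```text
time: 18.6
eef_pos: [0.5435, 0.1856, 0.0461]
tool_rot: [-3.136, 0.117, 0.001]
ft_force: [-0.3, 12.7, -4.6]
gripper_width: -0.0
```

```bash
python3 plan.py
```

```text
t 18.6 st [-51.   68.8] z 46.1 jaw-yaw rel -0.0 toolz [-0.     0.003 -1.   ] F [-0.3 12.7 -4.6] w -0.0 q [0.25 0.45 1.86 0.   0.82 0.32]
```

Request:
play_rows --increments '[{"tx":0,"ty":0.006,"tz":0,"rx":0,"ry":0,"rz":0},{"tx":0,"ty":0.007,"tz":0,"rx":0,"ry":0,"rz":0}]'

```text
time: 18.85
eef_pos: [0.5436, 0.1852, 0.0466]
tool_rot: [-3.111, 0.133, -0.006]
ft_force: [-0.7, 23.9, -7.5]
gripper_width: 0.001
```

```bash
python3 plan.py
```

```text
t 18.85 st [-50.9  68.3] z 46.6 jaw-yaw rel -0.7 toolz [ 0.005  0.027 -1.   ] F [-0.7 23.9 -7.5] w 0.001 q [0.24 0.45 1.87 0.03 0.81 0.3 ]
```

It's the same hard stop at 68–69 mm under 24 N, so the gate is at its end. I'll retreat clear and do a last check.

Request:
play_rows --increments '[{"tx":0,"ty":-0.01,"tz":0,"rx":0,"ry":0,"rz":0},{"tx":0,"ty":-0.03,"tz":0,"rx":0,"ry":0,"rz":0},{"tx":0,"ty":-0.03,"tz":-0.04,"rx":0,"ry":0,"rz":0},{"tx":-0.03,"ty":-0.03,"tz":-0.05,"rx":0,"ry":0,"rz":0},{"tx":-0.05,"ty":-0.03,"tz":-0.03,"rx":0,"ry":0,"rz":0},{"tx":-0.04,"ty":-0.03,"tz":0,"rx":0,"ry":0,"rz":0},{"tx":0,"ty":0,"tz":0,"rx":0,"ry":0,"rz":0},{"tx":0,"ty":0,"tz":0,"rx":0,"ry":0,"rz":0}]'

```text
time: 19.85
eef_pos: [0.4404, 0.3555, 0.1751]
tool_rot: [-3.109, 0.132, -0.018]
ft_force: [-0.4, -0.6, -0.2]
gripper_width: 0.001
```

```bash
python3 plan.py; python3 - <<'E'
from cell import bot
from h import *
d=bot.snapshot("top");a=load('t10.pkl')
im=d['image'];cv2.imwrite('pics/t12.png',im);crop(d,180,170,200,150,4,'pics/t12c.png')
E
```

```text
t 19.85 st [-166.4  230.5] z 175.1 jaw-yaw rel -0.6 toolz [ 0.013  0.03  -0.999] F [-0.4 -0.6 -0.2] w 0.001 q [0.59 0.24 1.84 0.02 1.03 0.67]
```

View pics/t12c.png

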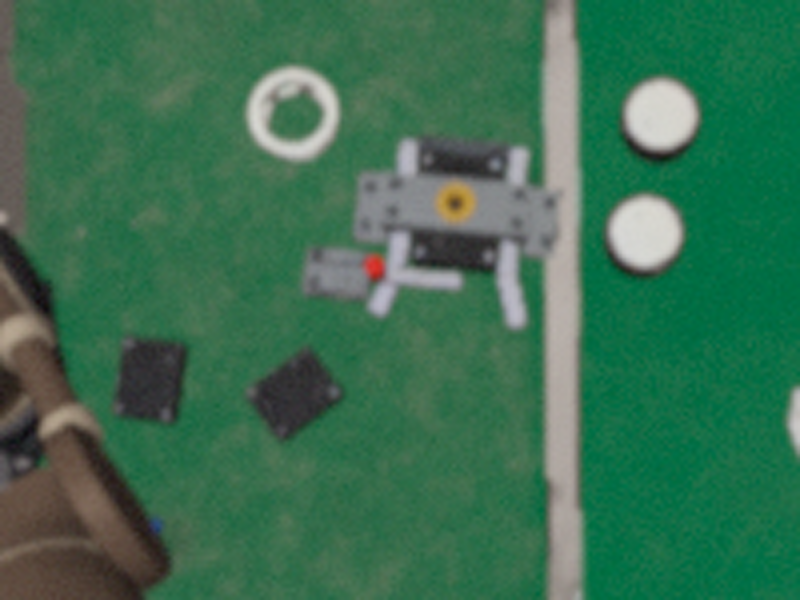

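The jig is home at (455,203), the gate bar lies across behind it at (430,280), everything else is in place, and the arm is clear.

```bash
python3 -c "
from cell import bot
print(bot.job_done())"
```

```text
the job is handed in; nothing more can be done
None
```

The jig is home against the end stop under the bushing, and the gate is shut behind it. I handed the job in at about 20 s with the arm clear.

**What I did:** I squared and centred the jig by pushing its right side with both fingertips. I then pushed its rear through the lead-ins and under the bridge to the stop. Last, I pushed the red post with shut fingers until the gate reached its limit.

**Jig check:** A 12 N push no longer moved it. In the top view its four screws centre within about 1 mm of the station origin, and it looks square and flat. The pucks, ring cage and small look-alike blocks look unmoved; I did not closely check the other loose items.

**Gate check:** It stopped hard at the same place on two pushes, at two heights, with up to 24 N.
- **Agrees:** the bar tip read y = -7.3 mm, against -8 mm when fully shut.
- **Disagrees:** the post's travel measured only about 47 mm in both cameras, not 50 mm. I put this down to the gate starting slightly closed plus about 2 mm of camera error, but I did not confirm that.

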